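# Stack the neon paint pots on their stands

### The job

The blacklight painting class is over: stack the paint pots on their stands. On the black stand put the pink pot, then orange on it, then yellow on top; on the white stand put the green pot and then blue on top, each pot's foot seated fully in the recess below it. Keep the pots upright all the while, and leave the rinse cup, the drinking bottle and the marker rack standing where they are.

Things in the scene. Friction and masses are not known exactly. Their poses are not given: they have to be found in the camera images.
- pot_pink: pink paint pot with a white band, loose, upright, 80 to 170 g, round. Origin: centre of its underside, z up. All 5 pots alike: body 56 mm across, 40.5 mm high in all; foot below 41 mm across (38 at its edge), 5.5 mm high; recess in the top 49 mm across, 4.5 mm deep, floor 36 mm above the origin: takes the next pot's foot, 4 mm play all round, so stacked pots sit 36 mm apart. Grip the upper 26 mm of the smooth side
- pot_orange: orange paint pot with a white band, loose, upright, 80 to 170 g, round. Origin: centre of its underside, z up. Same shape and size as the pink pot
- pot_yellow: yellow paint pot with a white band, loose, upright, 80 to 170 g, round. Origin: centre of its underside, z up. Same shape and size as the pink pot
- pot_green: green paint pot with a white band, loose, upright, 80 to 170 g, round. Origin: centre of its underside, z up. Same shape and size as the pink pot
- pot_blue: blue paint pot with a white band, loose, upright, 80 to 170 g, round. Origin: centre of its underside, z up. Same shape and size as the pink pot
- stand_black: black round pot stand. Fixed to the table; flange 84 mm across and 4 mm thick, on it a raised seat 56 mm across, 12.5 mm high, with a recess 49 mm across whose floor is 8 mm above the table; it takes a pot's foot. Origin: centre of its underside, on the table, z up
- stand_white: white round pot stand. Fixed to the table; flange 84 mm across and 4 mm thick, on it a raised seat 56 mm across, 12.5 mm high, with a recess 49 mm across whose floor is 8 mm above the table; it takes a pot's foot. Origin: centre of its underside, on the table, z up
- rinse_cup: empty dark blue-grey rinse cup, loose bystander, 72 mm across the rim, 90 mm high, open at the top. Origin: centre of its underside
- drink_bottle: teal-blue drinking bottle with a black cap, loose bystander, 70 mm across, 220 mm high. Origin: centre of its underside
- marker_rack: dark rubber block 90 x 90 x 60 mm with nine upright markers in it, 155 mm high in all, loose bystander. Origin: centre of its underside
There are look-alikes about, which are no part of the job. What is shaped like the pot_yellow but brown is not meant.

How it is judged:
At the end, for the whole second after the job is handed in: Black stand: pink, orange on it, yellow on top; white stand: green, blue on top. Each pot centred on what is under it within 8 mm, at its seated height (8 mm above a stand's origin, 36 mm above the lower pot's) within 3 mm, upright within 0.07 rad, at rest (under 0.02 m/s) (horizontal distance between pot_pink and stand_black below 0.008 m and z of pot_pink in the frame of stand_black between 0.005 and 0.011 m and angle between each of pot_pink, pot_orange, pot_yellow, pot_green, pot_blue's own z axis and vertical below 0.07 rad and linear speed of each of pot_pink, pot_orange, pot_yellow, pot_green, pot_blue below 0.02 m/s and horizontal distance between pot_orange and pot_pink below 0.008 m and z of pot_orange in the frame of pot_pink between 0.033 and 0.039 m and horizontal distance between pot_yellow and pot_orange below 0.008 m and z of pot_yellow in the frame of pot_orange between 0.033 and 0.039 m and horizontal distance between pot_green and stand_white below 0.008 m and z of pot_green in the frame of stand_white between 0.005 and 0.011 m and horizontal distance between pot_blue and pot_green below 0.008 m and z of pot_blue in the frame of pot_green between 0.033 and 0.039 m); the robot touches nothing.
It fails at once if a paint pot is tipped by more than 0.5 rad (angle between any of pot_pink, pot_orange, pot_yellow, pot_green, pot_blue's own z axis and vertical above 0.5 rad).
It fails at once if the rinse cup is shifted by more than 25 mm or tipped (distance of rinse_cup from where it was at the start of the episode above 0.025 m or angle between rinse_cup's own z axis and vertical above 0.3 rad).
It fails at once if the drinking bottle is shifted by more than 25 mm or tipped (distance of drink_bottle from where it was at the start of the episode above 0.025 m or angle between drink_bottle's own z axis and vertical above 0.3 rad).
It fails at once if the marker rack is shifted by more than 25 mm or tipped (distance of marker_rack from where it was at the start of the episode above 0.025 m or angle between marker_rack's own z axis and vertical above 0.3 rad).
It also fails if it takes over 144 s, if anything falls off the work surface, if the arm or the gripper's body presses on something with over 40 N, if the wrist force passes 120 N, or if a joint passes its speed limit or range.

### The arm

A 7-joint arm with a two-finger parallel gripper is mounted at the origin on the work surface. World frame = base frame: x ahead of the robot, y to its left, z up, the work surface at z = 0. Lengths are in m, angles in rad, forces in N, time in s.
With the tool pointing down it reaches from about 0.425 to 0.925 m from the base axis. Payload 6.8 kg.
Tool frame: the origin (TCP) lies on the centre line of the jaws, within the pads' length; the fingertips stand 25 mm ahead of it and the grasp point (between the pads) lies 6 mm ahead of it; z points along the fingers, y is the direction in which the jaws open and shut (so a half turn about z gives the same grasp; the last joint's range is limited). The gripper opens to 85 mm and grips with 20 to 120 N. Pads are 22 mm wide; open, the fingers measure 114 mm over their backs; the gripper's body (76 mm by 85 mm) begins 54 mm behind the grasp point. The pads swing forward as they close: fully open they stand 13 mm farther back than shut.
Start: joints at [1.081, 0.477, 0.022, 1.555, -0.011, 1.109, -0.083], TCP at [0.252, -0.626, 0.224] pointing down, gripper open.
Joint ranges: [-2.96, 2.96], [-0.34, 2.1], [-1.41, 1.46], [0.24, 2.44], [-1.37, 4.51], [0.17, 1.92], [-2.96, 2.96]. Speed limits (rad/s): [2.39, 2.39, 3.14, 3.14, 3.14, 3.14, 3.14].

### API

Orientations are given as a unit quaternion [w, x, y, z].
In Python, from station import status, cams, order, models gives the robot as it stands.
- The arm moves only by the tool move_arm, never from a script. Its argument "steps" is one flat list of numbers, 7 for each row, row after row: the gripper's target within -1 to 1 (fully open at 1, half-way at 0, shut at -1), then the shift along the world's x, y, z in cm, then the turn, a rotation vector about the world's x, y, z in degrees. A call has 1 to 8 rows; each row shifts and turns the commanded pose from where the row before left it; what a row does not reach is not made up. A row lasts 1/10 s, in which the tool goes at most 50 mm and 8.59 degrees, less where a joint would pass 70% of its speed; a pose out of reach is approached as far as the arm can. A call with a gripper value outside its range is refused whole. The fingers move at their own pace and stop on an object; "newtons" is the grip in N (left out, the last holds). Time passes only in rows, so rows that do not move let the fingers close. It gives the time, the measured TCP pose, the force and the opening at its end, in the units of the state.
- status.get_obs(): the state, without advancing time (a new reading comes with each control period).
- cams.read_camera(name): name is "scene" or "top"; returns a dict with "pixels" (384x512x3 uint8, red, green, blue), "mtx" (3x3 intrinsics, pixels), "dist_coeffs" ([k1, k2, p1, p2, k3] as OpenCV has them; the pictures are not rectified), "T" (4x4, takes a point from camera to world coordinates). Camera axes: x right, y down, z forward; pixel columns grow to the right and rows downward; lengths in m; the calibration is good to about 2 mm. A picture is of the moment at which its call begins. There is no depth.
- order.hand_in(): hands the job in, once; it reports no verdict.
Trained networks look in the newest picture that a camera, given by its name, has taken for a name from the list of things; names that differ only in an ending like _2 or _b are one class to them, and where a whole thing is asked for, a point or a joint stands for the part that bears it (a point fixed in the world has none). Each returns a list of dicts, best first, with "score" (0 to 1); they miss things now and then, are a little off and sometimes report something else, mostly with a low value. They report only what shows in the picture. A call takes as long as a camera call. They do not tell look-alikes from the thing itself.
- models.silhouettes(camera, query): "region" (384x512 bool, what is visible of it) and "box" ([centre column, centre row, width, height] in pixels, round what is visible of it).
- models.place_of(camera, query): "position" ([row, column] in pixels: a listed point, or the origin of a listed thing).
The state is a dict: "t": time; "q": joint angles; "joint_vel": joint speeds; "joint_torque": joint torques, N m; "eef_pos": TCP position; "tool_rot": TCP orientation; "contact_force": force on the tool from outside, world axes, zero at the start; "torque": the same for the moment, N m; "gripper_width": opening from 0.0 (shut) to 1.0 (fully open).
Only numpy, scipy, OpenCV 4.12 (cv2) and the standard library are available. Lean on these libraries where they do the work, as an engineer would, in place of code of your own. Each camera call takes 0.05 s, during which the arm holds its last target.

## Working session

There is one attempt and no reset: what is moved stays moved. The work goes in short steps, Python scripts to look and compute and a tool call to move; the robot and the scene stay as the last step left them, time stands still between calls to the robot, and variables do not carry over. Pictures are saved under pics/ and viewed, and the job is handed in when it is done.

Besides the shell and the picture viewer there is one more tool, called after "Request:" as name(argument=value, ...) on one line, values as JSON. move_arm: Moves the arm, as the interface text tells. Its arguments: {"type":"object","properties":{"steps":{"type":"array"},"newtons":{"type":"number"}},"required":["steps"]}

```bash
mkdir -p pics; python3 - <<'E'
from station import status,cams
import cv2
o=status.get_obs(); print({k:o[k] for k in ('t','eef_pos','tool_rot','gripper_width','contact_force')})
for n in ('scene','top'):
    c=cams.read_camera(n); cv2.imwrite(f'pics/{n}0.png',c['pixels'][:,:,::-1]); print(n,c['mtx'],c['dist_coeffs'],c['T'])
E
```

```text
{'t': 0.0, 'eef_pos': array([ 0.25125864, -0.62585277,  0.22274235]), 'tool_rot': array([-8.64320111e-04,  9.81827044e-01,  1.89775782e-01, -2.48579687e-04]), 'gripper_width': 0.9972918328254886, 'contact_force': array([-0.42179057, -0.11933746,  0.45008092])}
scene [[352.47880204   0.         257.52289471]
 [  0.         352.47880204 185.8053925 ]
 [  0.           0.           1.        ]] [-0.05784225  0.          0.          0.          0.        ] [[-0.80344764  0.34163581 -0.48760318  1.01742564]
 [ 0.59527144  0.4762561  -0.64717234  0.71524553]
 [ 0.01112674 -0.81022534 -0.58601288  0.70862652]
 [ 0.          0.          0.          1.        ]]
top [[413.61676227   0.         253.05703847]
 [  0.         413.61676227 193.73270818]
 [  0.           0.           1.        ]] [-0.01955556  0.          0.          0.          0.        ] [[ 0.01430032 -0.98369452  0.179278    0.27611531]
 [-0.9998693  -0.0127158   0.00998442  0.00390619]
 [-0.00754196 -0.17939734 -0.98374779  1.26885772]
 [ 0.          0.          0.          1.        ]]
```

View pics/scene0.png

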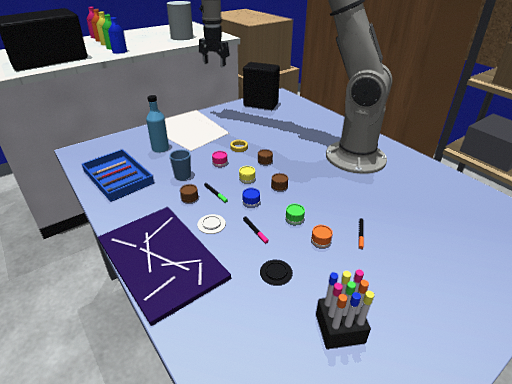

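View pics/top0.png

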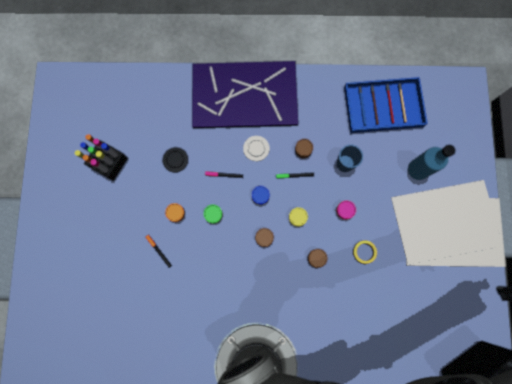

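```bash
cat > h.py <<'E'
import numpy as np,cv2
from station import status,cams,order,models
from scipy.optimize import least_squares
C={}
def cam(n):
    C[n]=cams.read_camera(n); return C[n]
def proj(c,P):
    Ti=np.linalg.inv(c['T']); r,_=cv2.Rodrigues(Ti[:3,:3])
    return cv2.projectPoints(np.asarray(P,float).reshape(-1,1,3),r,Ti[:3,3],c['mtx'],c['dist_coeffs'])[0].reshape(-1,2)
def ray(c,uv,z):
    p=cv2.undistortPoints(np.array([[uv]],float),c['mtx'],c['dist_coeffs'])[0,0]
    d=c['T'][:3,:3]@np.array([p[0],p[1],1]);o=c['T'][:3,3]
    return o+d*(z-o[2])/d[2]
a=np.linspace(0,2*np.pi,48,endpoint=False)
def ring(r,z): return np.c_[r*np.cos(a),r*np.sin(a),0*a+z]
POT=np.r_[ring(.019,0),ring(.0205,.0055),ring(.028,.0055),ring(.028,.0405)]
STAND=np.r_[ring(.042,0),ring(.042,.004),ring(.028,.0125)]
CUP=np.r_[ring(.03,0),ring(.036,.09)]
def cen(c,shape,p):
    h=cv2.convexHull(proj(c,shape+np.array(p)).astype(np.float32))
    m=cv2.moments(h); return np.array([m['m10']/m['m00'],m['m01']/m['m00']]),m['m00'],h
def fit(c,shape,uv,z=0):
    x0=ray(c,uv,z+.02)[:2]
    s=least_squares(lambda q:cen(c,shape,[q[0],q[1],z])[0]-uv,x0,diff_step=1e-4)
    return s.x
def find(n,q,shape,z=0,k=3):
    out=[]
    for d in models.silhouettes(n,q)[:k]:
        r=d['region'];ys,xs=np.nonzero(r)
        if len(xs)<15: continue
        uv=np.array([xs.mean(),ys.mean()]);x=fit(C[n],shape,uv,z)
        A=cen(C[n],shape,[*x,z])[1]
        col=np.median(C[n]['pixels'][r],axis=0)
        out.append((round(d['score'],2),x.round(4),uv.round(1),len(xs),round(A),col))
    return out
E
python3 - <<'E'
from h import *
for n in ('top','scene'):
    cam(n)
    for q in ['pot_pink','pot_orange','pot_yellow','pot_green','pot_blue','stand_black','stand_white','rinse_cup','drink_bottle','marker_rack']:
        S=STAND if 'stand' in q else CUP if 'cup' in q else POT
        print(n,q)
        for f in find(n,q,S): print('   ',*f)
        for d in models.place_of(n,q)[:2]: print('    place',round(d['score'],2),ray(C[n],d['position'][::-1],0)[:2].round(4))
E
```

```text
top pot_pink
    0.52 [ 0.4584 -0.2623] [344.7 209.3] 331 318 [183.  59. 150.]
    place 0.51 [ 0.4979 -0.0019]
top pot_orange
    0.61 [0.4428 0.2517] [175.4 212.2] 305 313 [190. 132.  65.]
    place 0.68 [0.4374 0.2535]
top pot_yellow
    0.7 [ 0.3721 -0.0201] [264.7 236.7] 323 291 [126.  99.  77.]
    0.64 [ 0.3119 -0.1767] [317.2 257.8] 297 314 [114.  87.  68.]
    0.6 [ 0.4357 -0.1217] [298.5 216.1] 272 301 [197. 196.  95.]
    place 0.72 [ 0.4333 -0.1183]
    place 0.55 [ 0.3658 -0.012 ]
top pot_green
    0.65 [ 0.4345 -0.1206] [298.1 216.5] 280 301 [197. 196.  94.]
    0.59 [0.4395 0.1373] [212.9 213.7] 262 300 [ 85. 193.  98.]
    place 0.6 [0.4421 0.1311]
top pot_blue
    0.68 [ 0.4991 -0.0067] [260.7 195. ] 274 296 [ 54.  87. 181.]
    place 0.52 [0.4997 0.001 ]
top stand_black
    0.86 [0.6155 0.2644] [175.4 159.1] 561 542 [40. 44. 47.]
top stand_white
    0.74 [0.6555 0.0072] [256.7 147.9] 538 537 [193. 192. 189.]
    place 0.91 [0.6571 0.0057]
top rinse_cup
    0.89 [ 0.6104 -0.2703] [348.7 157.6] 595 589 [39. 56. 77.]
    0.42 [ 0.4524 -0.2552] [345.5 209.3] 322 570 [18
[... 1314 characters left out ...]

    0.76 [0.6153 0.2665] [276.3 272.6] 677 690 [31. 32. 35.]
    place 0.95 [0.6177 0.2673]
scene stand_white
    0.92 [0.6564 0.0063] [210.6 223.5] 441 447 [247. 246. 241.]
    0.48 [ 0.5773 -0.3481] [180.8 163.5] 528 231 [38. 55. 72.]
    place 0.9 [0.6627 0.012 ]
scene rinse_cup
    0.86 [ 0.6122 -0.2731] [179.9 164.3] 518 575 [38. 55. 72.]
    place 0.57 [ 0.6156 -0.2684]
scene drink_bottle
    0.81 [ 0.5402 -0.6526] [156.5 126.2] 866 157 [45. 79. 99.]
    0.27 [0.4405 0.1367] [294.7 213.5] 317 344 [ 80. 162.  84.]
    place 0.83 [ 0.6084 -0.4959]
scene marker_rack
    0.98 [0.5735 0.4582] [344.7 311. ] 3499 661 [87. 62. 65.]
    place 0.68 [0.6614 0.0167]
    place 0.58 [0.6072 0.4724]
```

Request:
move_arm(steps=[1, 2.2, 3.9, 0, 0, 0, 0, 1, 2.2, 3.9, 0, 0, 0, 0, 1, 2.2, 3.9, 0, 0, 0, 0, 1, 2.2, 3.9, 0, 0, 0, 0, 1, 2.2, 3.9, 0, 0, 0, 0, 1, 2.2, 3.9, 0, 0, 0, 0, 1, 2.2, 3.9, 0, 0, 0, 0, 1, 2.2, 3.9, 0, 0, 0, 0], newtons=40)

```text
t: 3.0
eef_pos: [0.4282, -0.3128, 0.224]
tool_rot: [0.0, 0.982, 0.19, 0.0]
contact_force: [0.7, -0.2, -0.7]
gripper_width: 1.002
```

Request:
move_arm(steps=[1, 1.5, 2.4, 0, 0, 0, 0, 1, 1.48, 2.38, 0, 0, 0, 0, 1, 0, 0, -4, 0, 0, 0, 1, 0, 0, -4, 0, 0, 0, 1, 0, 0, -3, 0, 0, 0, 1, 0, 0, 0, 0, 0, 0])

```text
t: 3.6
eef_pos: [0.4545, -0.2652, 0.1102]
tool_rot: [-0.002, 0.982, 0.19, -0.003]
contact_force: [-1.7, -0.3, -0.0]
gripper_width: 1.002
```

```bash
python3 - <<'E'
from h import *
o=status.get_obs(); print(o['eef_pos'])
for n in ('scene','top'):
    c=cam(n); cv2.imwrite(f'pics/{n}1.png',cv2.resize(c['pixels'][90:270,140:380,::-1],None,fx=3,fy=3,interpolation=cv2.INTER_CUBIC))
    g=o['eef_pos'];print(n,proj(c,[g,g-[0,0,.025]]))
E
```

```text
[ 0.45451243 -0.26520826  0.11021375]
scene [[218.97136315 137.09082035]
 [219.32722778 143.23171537]]
top [[352.13479673 206.38079714]
 [350.16270379 207.67302369]]
```

View pics/scene1.png

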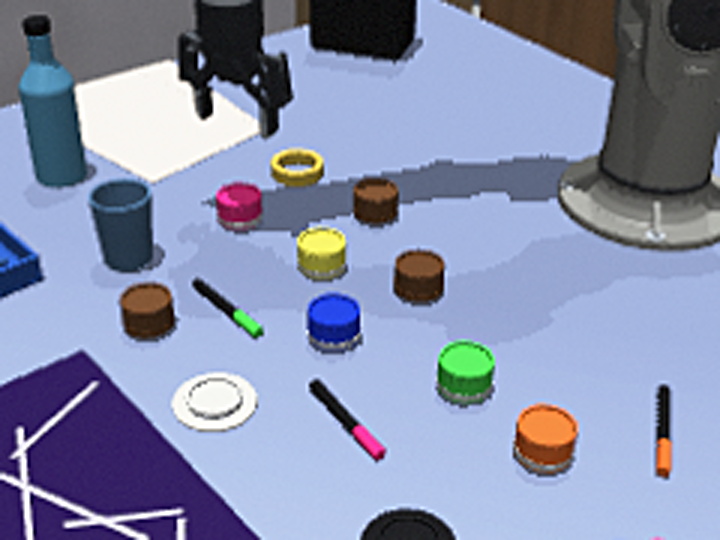

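```bash
python3 - <<'E'
from h import *
o=status.get_obs(); print(o['t'],o['eef_pos'],o['tool_rot'],o['q'],o['joint_vel'])
E
```

```text
3.7 [ 0.45753459 -0.26670154  0.11421813] [-9.72998941e-05  9.81840929e-01  1.89706022e-01 -7.69965262e-05] [ 0.53604348  0.38325145 -0.15431062  1.99326174  0.08244646  0.77114383
 -0.85550393] [ 0.00465213 -0.02912098 -0.00087473 -0.02850888 -0.00078062 -0.00089606
  0.00192842]
```

Request:
move_arm(steps=[1, 0.05, 0.15, -2, 0, 0, 0, 1, 0, 0, -2, 0, 0, 0, 1, 0, 0, -2, 0, 0, 0, 1, 0, 0, -1.6, 0, 0, 0, 1, 0, 0, 0, 0, 0, 0, 1, 0, 0, 0, 0, 0, 0, 1, 0, 0, 0, 0, 0, 0])

```text
t: 4.4
eef_pos: [0.4592, -0.2658, 0.0395]
tool_rot: [0.001, 0.982, 0.19, 0.001]
contact_force: [-0.0, 0.1, 0.4]
gripper_width: 1.003
```

Request:
move_arm(steps=[-1, 0, 0, 0, 0, 0, 0, -1, 0, 0, 0, 0, 0, 0, -1, 0, 0, 0, 0, 0, 0, -1, 0, 0, 0, 0, 0, 0, -1, 0, 0, 0, 0, 0, 0, -1, 0, 0, 0, 0, 0, 0, -1, 0, 0, 0, 0, 0, 0, -1, 0, 0, 0, 0, 0, 0], newtons=35)

```text
t: 5.2
eef_pos: [0.4578, -0.2651, 0.0377]
tool_rot: [-0.0, 0.982, 0.19, -0.0]
contact_force: [0.3, 1.0, 0.0]
gripper_width: 0.004
```

```bash
python3 - <<'E'
from h import *
o=status.get_obs(); print(o['eef_pos'])
ims=[]
for n in ('scene','top'):
    c=cam(n);u=int(proj(c,[[.458,-.265,.03]])[0][0]);v=int(proj(c,[[.458,-.265,.03]])[0][1])
    ims.append(cv2.resize(c['pixels'][v-50:v+40,u-50:u+50,::-1],None,fx=4,fy=4,interpolation=cv2.INTER_CUBIC))
cv2.imwrite('pics/2.png',np.hstack(ims))
E
```

```text
[ 0.45778761 -0.26508574  0.03765937]
```

View pics/2.png

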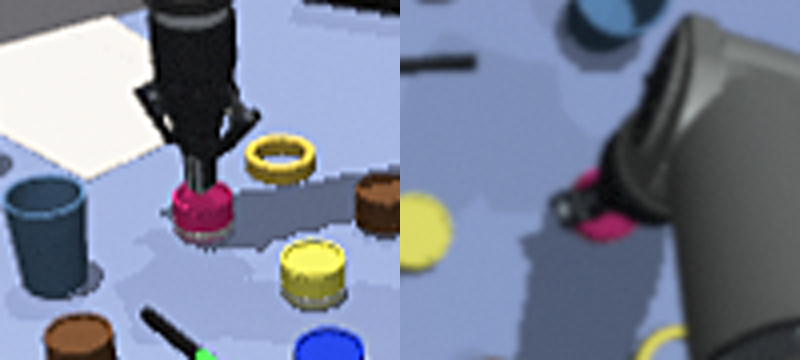

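```bash
python3 - <<'E'
from h import *
o=status.get_obs(); print(o['eef_pos'],o['q'])
ims=[]
g=o['eef_pos']
for n in ('scene','top'):
    c=cam(n);u,v=[int(x) for x in proj(c,[[.458,-.265,.03]])[0]]
    im=c['pixels'][:,:,::-1]
    f=8
    big=cv2.resize(im[v-35:v+25,u-25:u+25],None,fx=f,fy=f,interpolation=cv2.INTER_CUBIC).copy()
    for dz,col in ((.06,(255,255,255)),(0,(0,255,0)),(-.025,(0,255,255))):
        p=proj(c,[g+[0,0,dz]])[0]; cv2.circle(big,(int((p[0]-u+25.5)*f),int((p[1]-v+35.5)*f)),4,col,-1)
    hp=cen(c,POT,[.458,-.265,0])[2]
    cv2.polylines(big,[((hp.reshape(-1,2)-[u-25.5,v-35.5])*f).astype(np.int32)],True,(255,0,0))
    ims.append(big)
    for q in ['pot_pink']:
        for ff in find(n,q,POT): print(n,*ff)
cv2.imwrite('pics/3.png',np.hstack(ims))
E
```

```text
[ 0.45780414 -0.2651286   0.03766499] [ 0.5177574   0.50273411 -0.13817094  2.03668872  0.11620095  0.60939775
 -0.88798819]
scene 0.68 [ 0.46   -0.2638] [219.1 158.6] 204 216 [126.   31.   80.5]
```

View pics/3.png

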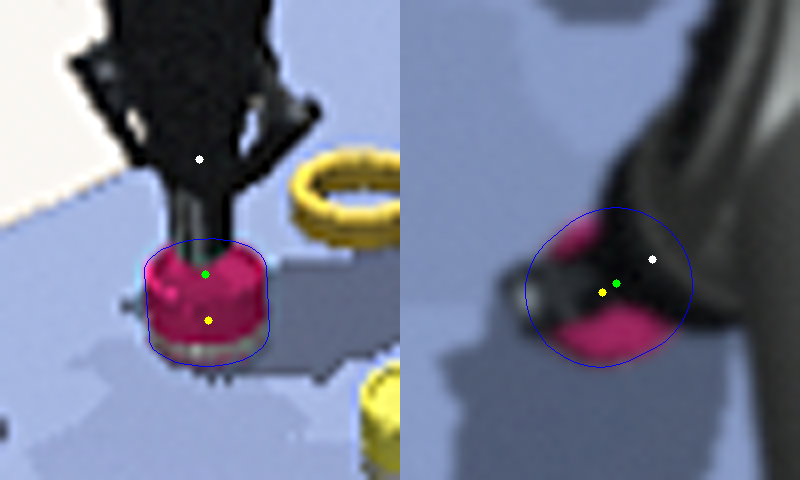

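Request:
move_arm(steps=[-1, 0, 0, 1, 0, 0, 0, -1, 0, 0, 3, 0, 0, 0, -1, 0, 0, 4, 0, 0, 0, -1, 0, 0, 4, 0, 0, 0, -1, 0, 0, 0, 0, 0, 0, -1, 0, 0, 0, 0, 0, 0, -1, 0, 0, 0, 0, 0, 0])

```text
t: 6.2
eef_pos: [0.4571, -0.2648, 0.1571]
tool_rot: [-0.0, 0.982, 0.19, -0.001]
contact_force: [-0.1, 0.3, -0.4]
gripper_width: -0.003
```

```bash
cat > look.py <<'E'
from h import *
import sys
def look(name,h=45,f=4,extra=()):
    o=status.get_obs(); g=o['eef_pos']; print(g)
    ims=[]
    for n in ('scene','top'):
        c=cam(n);u,v=[int(x) for x in proj(c,[g])[0]]
        im=np.pad(c['pixels'][:,:,::-1],((100,100),(100,100),(0,0)))
        big=cv2.resize(im[100+v-h:100+v+h,100+u-h:100+u+h],None,fx=f,fy=f,interpolation=cv2.INTER_CUBIC).copy()
        for dz,col in ((.048,(255,255,255)),(0,(0,255,0)),(-.025,(0,255,255))):
            p=proj(c,[g+[0,0,dz]])[0]; cv2.circle(big,(int((p[0]-u+h+.5)*f),int((p[1]-v+h+.5)*f)),3,col,-1)
        ims.append(big)
    cv2.imwrite(name,np.hstack(ims))
if __name__=='__main__': look(sys.argv[1])
E
python3 look.py pics/4.png
```

```text
[ 0.45705695 -0.26483175  0.15714166]
```

View pics/4.png

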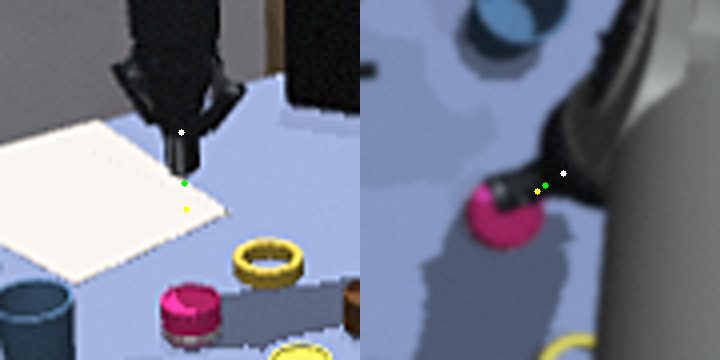

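```bash
python3 - <<'E'
from h import *
g=status.get_obs()['eef_pos']
us=[]
for n,(px,py) in (('scene',(181,173)),('top',(505-360,198))):
    c=cam(n);u,v=[int(x) for x in proj(c,[g])[0]]
    us.append(np.array([px/4-.5+u-45,py/4-.5+v-45]))
f=lambda p:np.r_[proj(C['scene'],[p])[0]-us[0],proj(C['top'],[p])[0]-us[1]]
s=least_squares(f,g);print(us,s.x,s.fun,s.x-g)
E
```

```text
[array([216.75, 122.75]), array([345.75, 206.  ])] [ 0.45464447 -0.24065104  0.17162412] [ 5.0110281   1.20695105  2.44795583 -3.20141306] [-0.00228996  0.02401496  0.01507598]
```

```bash
python3 - <<'E'
from look import *
look('pics/5.png',h=25,f=16) if 0 else None
o=status.get_obs(); g=o['eef_pos']
c=cam('top'); cv2.imwrite('pics/5.png',cv2.resize(c['pixels'][150:290,290:490,::-1],None,fx=4,fy=4,interpolation=cv2.INTER_CUBIC))
c=cam('scene'); cv2.imwrite('pics/6.png',cv2.resize(c['pixels'][0:150,150:350,::-1],None,fx=4,fy=4,interpolation=cv2.INTER_CUBIC))
E
```

```text
(no output)
```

View pics/5.png

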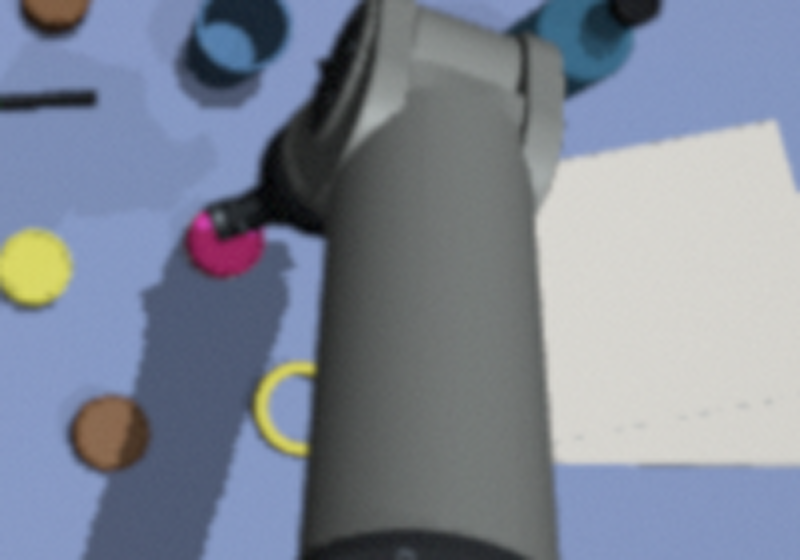

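View pics/6.png

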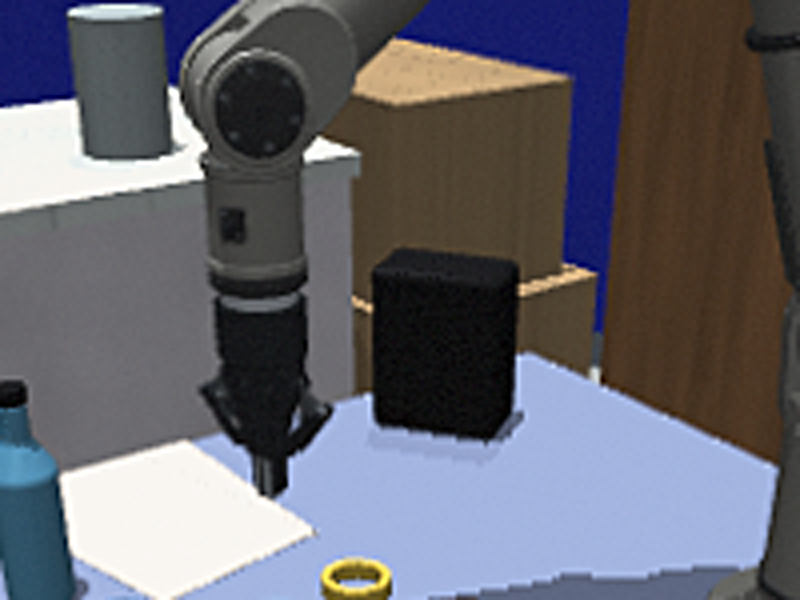

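Request:
move_arm(steps=[1, 0, 0, 0, 0, 0, 0, 1, 0, 0, 0, 0, 0, 0, 1, 0, 0, 0, 0, 0, 0, 1, 0, 0, -4, 0, 0, 0, 1, 0, 0, -4, 0, 0, 0, 1, 0, 0, -3.9, 0, 0, 0, 1, 0, 0, 0, 0, 0, 0, 1, 0, 0, 0, 0, 0, 0])

```text
t: 7.3
eef_pos: [0.4578, -0.265, 0.039]
tool_rot: [-0.0, 0.982, 0.19, -0.0]
contact_force: [1.7, -0.1, -0.1]
gripper_width: 1.001
```

```bash
python3 - <<'E'
from look import *
look('pics/7.png',h=30,f=12)
E
python3 - <<'E'
import cv2
i=cv2.imread('pics/7.png'); cv2.imwrite('pics/7b.png',i[:,:720])
E
```

```text
[ 0.45778838 -0.26503976  0.03899129]
```

View pics/7b.png

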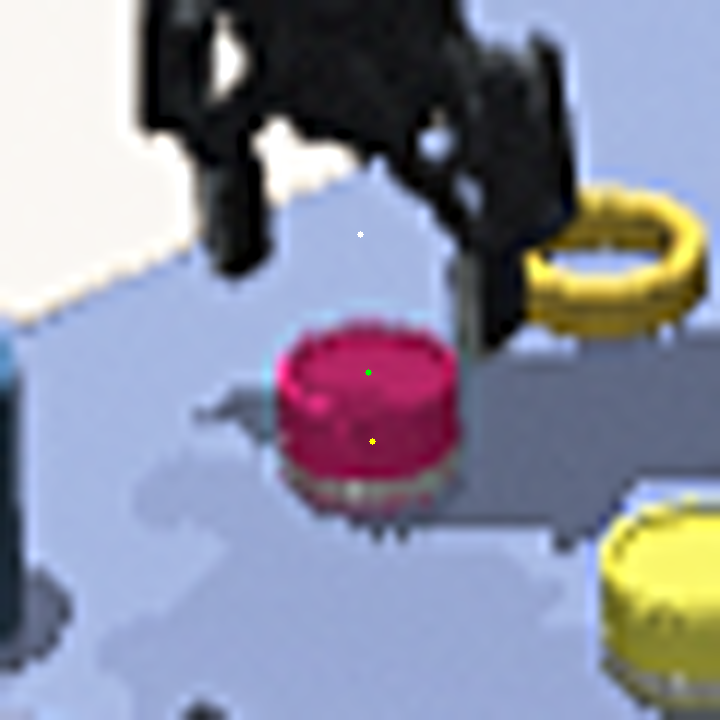

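Request:
move_arm(steps=[1, 0, 0, -1, 0, 0, 0, 1, 0, 0, -1, 0, 0, 0, 1, 0, 0, 0, 0, 0, 0, 1, 0, 0, 0, 0, 0, 0])

```text
t: 7.8
eef_pos: [0.4576, -0.265, 0.0185]
tool_rot: [-0.0, 0.982, 0.19, -0.0]
contact_force: [-0.5, 0.4, 0.8]
gripper_width: 1.001
```

```bash
python3 - <<'E'
from look import *
look('pics/8.png',h=30,f=12)
i=cv2.imread('pics/8.png'); cv2.imwrite('pics/8b.png',i[:,:720])
E
```

```text
[ 0.45756105 -0.26499561  0.01850558]
```

View pics/8b.png

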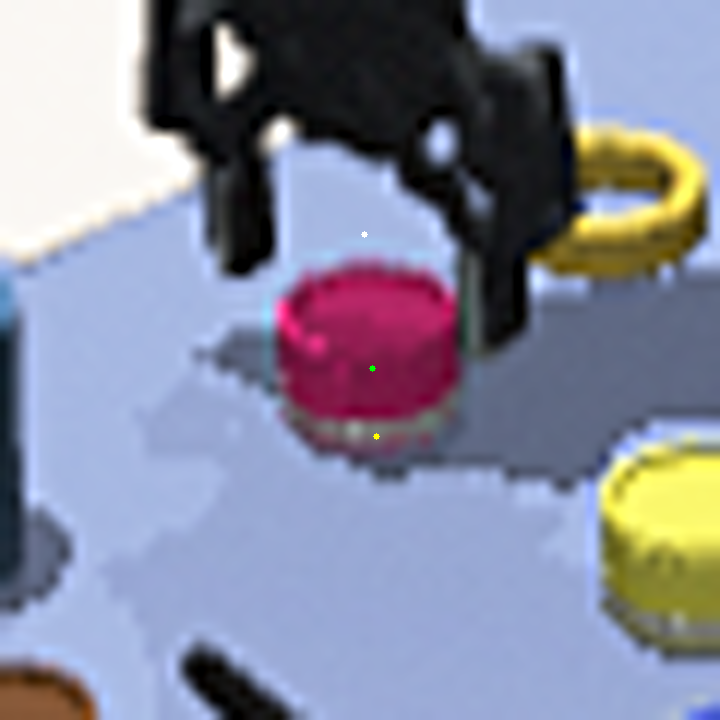

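```bash
python3 - <<'E'
from h import *
g=status.get_obs()['eef_pos'];c=cam('scene');u,v=[int(x) for x in proj(c,[g])[0]]
d=np.array([.373,-.928,0])
for z in (.03,.04,.05):
  for s in (.0425,.057,-.0425,-.057):
    p=proj(c,[[g[0]+s*d[0],g[1]+s*d[1],z]])[0]; print(z,s,((p-[u,v]+30.5)*12).round())
E
```

```text
0.03 0.0425 [261. 299.]
0.03 0.057 [224. 287.]
0.03 -0.0425 [482. 376.]
0.03 -0.057 [521. 390.]
0.04 0.0425 [258. 272.]
0.04 0.057 [222. 259.]
0.04 -0.0425 [481. 348.]
0.04 -0.057 [520. 361.]
0.05 0.0425 [256. 244.]
0.05 0.057 [219. 231.]
0.05 -0.0425 [480. 320.]
0.05 -0.057 [519. 333.]
```

Request:
move_arm(steps=[1, 0, 0, -1, 0, 0, 0, 1, 0, 0, -1, 0, 0, 0, 1, 0, 0, 0, 0, 0, 0, 1, 0, 0, 0, 0, 0, 0])

```text
t: 8.35
eef_pos: [0.4574, -0.2648, -0.0019]
tool_rot: [-0.0, 0.982, 0.19, -0.001]
contact_force: [0.8, 0.9, 0.7]
gripper_width: 0.998
```

```bash
python3 - <<'E'
from look import *
look('pics/9.png',h=30,f=12)
i=cv2.imread('pics/9.png'); cv2.imwrite('pics/9b.png',i[:,:720])
E
```

```text
[ 0.45738129 -0.26484904 -0.00193936]
```

View pics/9b.png

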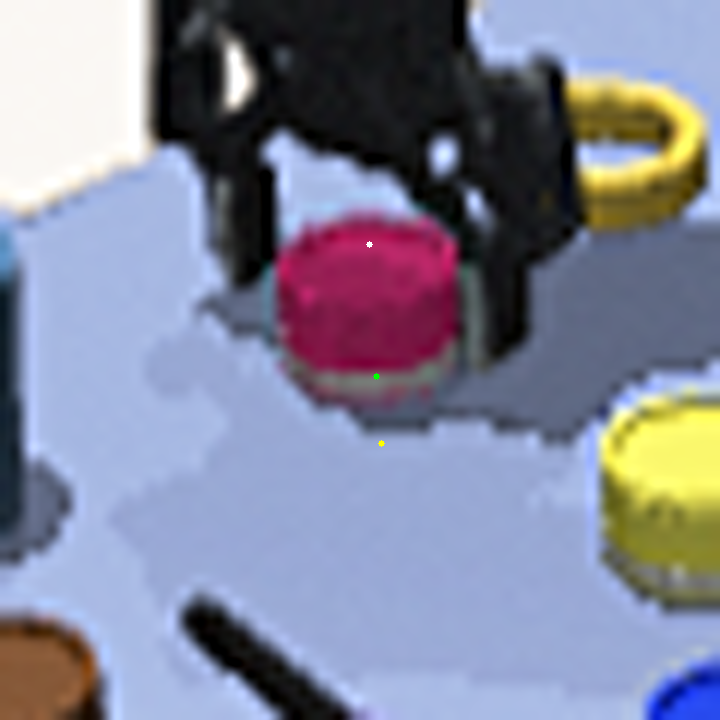

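Open tips now straddle the pot ~19 mm above the table. Close.

Request:
move_arm(steps=[-1, 0, 0, 0, 0, 0, 0, -1, 0, 0, 0, 0, 0, 0, -1, 0, 0, 0, 0, 0, 0, -1, 0, 0, 0, 0, 0, 0, -1, 0, 0, 0, 0, 0, 0, -1, 0, 0, 0, 0, 0, 0])

```text
t: 9.05
eef_pos: [0.458, -0.2652, -0.0009]
tool_rot: [0.0, 0.982, 0.19, 0.0]
contact_force: [-0.6, 0.3, 4.7]
gripper_width: 0.645
```

Request:
move_arm(steps=[-1, 0, 0, 1, 0, 0, 0, -1, 0, 0, 3, 0, 0, 0, -1, 0, 0, 3, 0, 0, 0, -1, 0, 0, 0, 0, 0, 0, -1, 0, 0, 0, 0, 0, 0])

```text
t: 9.55
eef_pos: [0.458, -0.2653, 0.0694]
tool_rot: [0.0, 0.982, 0.19, 0.001]
contact_force: [0.2, -0.4, -2.3]
gripper_width: 0.645
```

```bash
python3 - <<'E'
from look import *
look('pics/10.png',h=30,f=12)
i=cv2.imread('pics/10.png'); cv2.imwrite('pics/10b.png',i[:,:720])
print(find('scene','pot_pink',POT,z=.07))
E
```

```text
[ 0.45802104 -0.26530425  0.06936064]
[(0.61, array([ 0.4624, -0.2704]), array([216.6, 141.4]), 163, 225, array([130.,  28.,  76.])), (0.49, array([ 0.5893, -0.5132]), array([156.4, 126.2]), 819, 195, array([ 46.,  81., 101.]))]
```

View pics/10b.png

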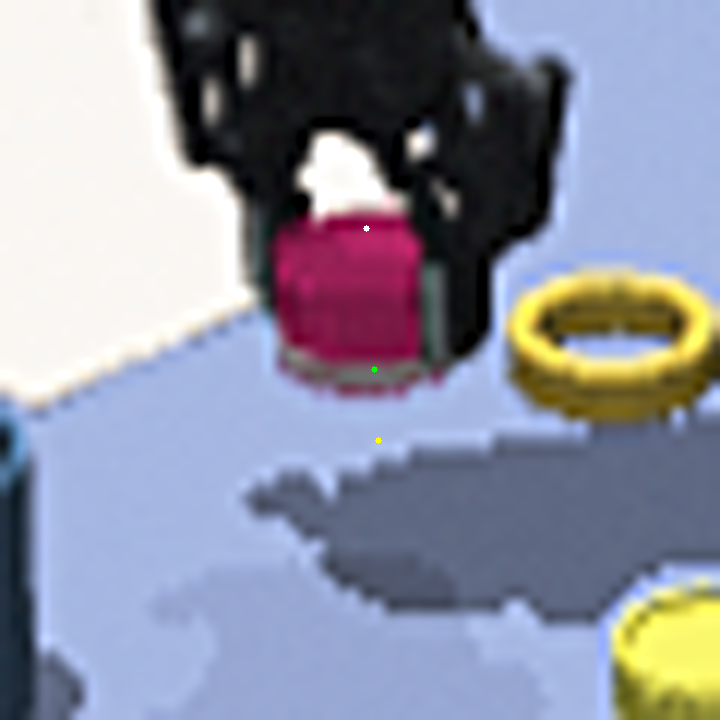

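Request:
move_arm(steps=[-1, 0, 0, 4, 0, 0, 0, -1, 0, 0, 4, 0, 0, 0, -1, 1, 4, 0, 0, 0, 0, -1, 1, 4, 0, 0, 0, 0, -1, 1, 4, 0, 0, 0, 0, -1, 1, 4, 0, 0, 0, 0, -1, 1, 4, 0, 0, 0, 0, -1, 1, 4, 0, 0, 0, 0])

```text
t: 10.5
eef_pos: [0.5172, -0.0235, 0.1476]
tool_rot: [-0.0, 0.982, 0.19, -0.001]
contact_force: [1.2, -0.6, -0.4]
gripper_width: 0.644
```

Request:
move_arm(steps=[-1, 1.2, 4, 0, 0, 0, 0, -1, 1.2, 4, 0, 0, 0, 0, -1, 1.2, 4, 0, 0, 0, 0, -1, 1.2, 4, 0, 0, 0, 0, -1, 1.2, 4, 0, 0, 0, 0, -1, 1.2, 4, 0, 0, 0, 0, -1, 1.2, 3.5, 0, 0, 0, 0, -1, 0, 0, 0, 0, 0, 0])

```text
t: 11.3
eef_pos: [0.6008, 0.2572, 0.1472]
tool_rot: [-0.002, 0.981, 0.193, -0.0]
contact_force: [-0.8, -1.2, -1.9]
gripper_width: 0.645
```

Request:
move_arm(steps=[-1, 0.9, 1.2, 0, 0, 0, 0, -1, 0, 0, 0, 0, 0, 0, -1, 0, 0, 0, 0, 0, 0, -1, 0, 0, 0, 0, 0, 0])

```text
t: 11.7
eef_pos: [0.6103, 0.2606, 0.1481]
tool_rot: [0.0, 0.982, 0.189, -0.001]
contact_force: [0.3, -0.4, -2.0]
gripper_width: 0.639
```

```bash
python3 - <<'E'
from look import *
look('pics/11.png',h=35,f=10)
g=status.get_obs()['eef_pos']
for n in ('scene','top'):
  c=C[n]; print(n,find(n,'pot_pink',POT,z=g[2]+.001))
  hsv=cv2.cvtColor(c['pixels'],cv2.COLOR_RGB2HSV); m=((hsv[...,0]>155)&(hsv[...,0]<176)&(hsv[...,1]>140)).astype(np.uint8)
  p=proj(c,[g+[0,0,.02]])[0]; ys,xs=np.nonzero(m); k=np.hypot(xs-p[0],ys-p[1])<25; 
  if k.sum(): print(n,k.sum(),xs[k].min(),xs[k].max(),ys[k].min(),ys[k].max(), 'pred',cen(c,POT,[g[0],g[1],g[2]+.001])[2].reshape(-1,2).min(0),cen(c,POT,[g[0],g[1],g[2]+.001])[2].reshape(-1,2).max(0))
i=cv2.imread('pics/11.png'); cv2.imwrite('pics/11b.png',cv2.resize(i,None,fx=.57,fy=.57))
E
```

```text
[0.61031765 0.26060895 0.14808917]
scene [(0.83, array([0.6142, 0.2587]), array([277.8, 220.5]), 487, 594, array([145.,  31.,  87.])), (0.64, array([0.67  , 0.5136]), array([344.6, 310.7]), 3405, 1080, array([90., 64., 67.]))]
scene 496 258 289 208 242 pred [267.10913 206.608  ] [292.29553 234.35011]
top []
```

View pics/11b.png

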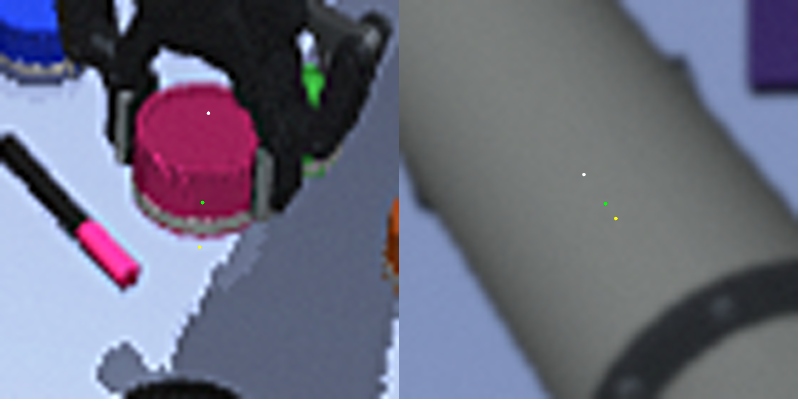

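Request:
move_arm(steps=[-1, 0.4, 0.52, -4, 0, 0, 0, -1, 0, 0, -4, 0, 0, 0, -1, 0, 0, -3, 0, 0, 0, -1, 0, 0, 0, 0, 0, 0, -1, 0, 0, 0, 0, 0, 0, -1, 0, 0, 0, 0, 0, 0])

```text
t: 12.5
eef_pos: [0.6164, 0.2679, 0.0411]
tool_rot: [-0.001, 0.982, 0.19, 0.002]
contact_force: [0.4, 0.1, -1.3]
gripper_width: 0.646
```

```bash
python3 - <<'E'
from look import *
look('pics/12.png',h=35,f=10)
g=status.get_obs()['eef_pos']
c=C['scene']
f=10;i=cv2.imread('pics/12.png')[:,:700];u,v=[int(x) for x in proj(c,[g])[0]]
for S,p,col in ((POT,[g[0],g[1],g[2]+.001],(255,255,255)),(STAND,[.6154,.2655,0],(0,255,0))):
    h=cen(c,S,p)[2].reshape(-1,2); cv2.polylines(i,[((h-[u-35-.5,v-35-.5])*f).astype(np.int32)],True,col)
cv2.imwrite('pics/12b.png',i)
E
```

```text
[0.61636363 0.26788857 0.04110172]
```

View pics/12b.png

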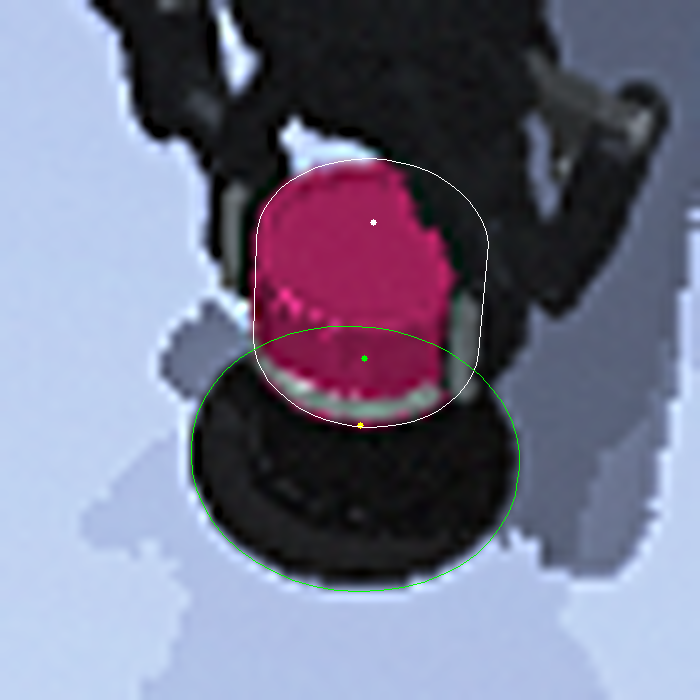

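```bash
python3 - <<'E'
from h import *
for _ in range(3):
    cams.read_camera('top'); print(status.get_obs()['eef_pos'])
E
```

```text
[0.61603915 0.26766192 0.04079425]
[0.61574063 0.26750072 0.04039849]
[0.61550437 0.26736193 0.04004359]
```

Request:
move_arm(steps=[-1, 0, -0.2, -1, 0, 0, 0, -1, 0, 0, -1, 0, 0, 0, -1, 0, 0, -0.6, 0, 0, 0, -1, 0, 0, -0.5, 0, 0, 0, -1, 0, 0, 0, 0, 0, 0, -1, 0, 0, 0, 0, 0, 0, -1, 0, 0, 0, 0, 0, 0, -1, 0, 0, 0, 0, 0, 0])

```text
t: 13.55
eef_pos: [0.6147, 0.2651, 0.0075]
tool_rot: [0.0, 0.982, 0.19, -0.0]
contact_force: [0.2, 0.5, -0.6]
gripper_width: 0.643
```

Request:
move_arm(steps=[-1, 0, 0, -0.05, 0, 0, 0, -1, 0, 0, 0, 0, 0, 0, 0.5, 0, 0, 0, 0, 0, 0, 0.5, 0, 0, 0, 0, 0, 0, 1, 0, 0, 0, 0, 0, 0, 1, 0, 0, 0, 0, 0, 0, 1, 0, 0, 2, 0, 0, 0, 1, 0, 0, 4, 0, 0, 0])

```text
t: 14.35
eef_pos: [0.6124, 0.2638, 0.0645]
tool_rot: [0.001, 0.982, 0.19, -0.003]
contact_force: [1.2, 0.1, 0.0]
gripper_width: 0.999
```

```bash
python3 - <<'E'
from look import *
look('pics/13.png',h=35,f=10)
g=status.get_obs()['eef_pos']
c=C['scene']
f=10;i=cv2.imread('pics/13.png')[:,:700];u,v=[int(x) for x in proj(c,[g])[0]]
for S,p,col in ((POT,[.6152,.2655,.008],(255,255,255)),(STAND,[.6154,.2655,0],(0,255,0))):
    h=cen(c,S,p)[2].reshape(-1,2); cv2.polylines(i,[((h-[u-35-.5,v-35-.5])*f).astype(np.int32)],True,col)
cv2.imwrite('pics/13b.png',i)
print(find('scene','pot_pink',POT,z=.008))
E
```

```text
[0.61236154 0.26376941 0.06454326]
[(0.63, array([0.6156, 0.2639]), array([276., 264.]), 502, 504, array([152.,  31.,  86.]))]
```

View pics/13b.png

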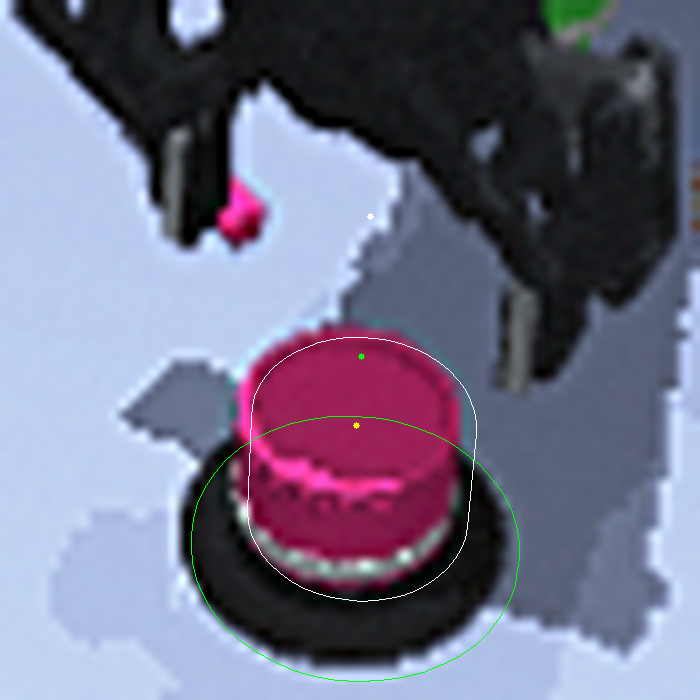

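Request:
move_arm(steps=[1, 0, 0, 3, 0, 0, 0, 1, -4, -0.3, 0, 0, 0, 0, 1, -4, -0.3, 0, 0, 0, 0, 1, -4, -0.3, 0, 0, 0, 0, 1, -4, -0.3, 0, 0, 0, 0, 1, -1.31, -0.15, 0, 0, 0, 0, 1, 0, 0, 0, 0, 0, 0, 1, 0, 0, 0, 0, 0, 0])

```text
t: 15.3
eef_pos: [0.443, 0.2517, 0.0972]
tool_rot: [-0.0, 0.982, 0.189, 0.001]
contact_force: [0.0, -0.6, 0.2]
gripper_width: 1.003
```

Request:
move_arm(steps=[1, 0, 0, -3, 0, 0, 0, 1, 0, 0, -2, 0, 0, 0, 1, 0, 0, 0, 0, 0, 0, 1, 0, 0, 0, 0, 0, 0])

```text
t: 15.7
eef_pos: [0.4428, 0.2517, 0.0471]
tool_rot: [-0.0, 0.982, 0.189, -0.0]
contact_force: [0.9, -0.9, 1.3]
gripper_width: 0.999
```

```bash
cat >> look.py <<'E'
def ov(name,shapes,h=35,f=10,n='scene',at=None):
    c=cam(n); g=status.get_obs()['eef_pos']; print(g)
    u,v=[int(x) for x in proj(c,[g if at is None else at])[0]]
    im=np.pad(c['pixels'][:,:,::-1],((100,100),(100,100),(0,0)))
    i=cv2.resize(im[100+v-h:100+v+h,100+u-h:100+u+h],None,fx=f,fy=f,interpolation=cv2.INTER_CUBIC).copy()
    for S,p in shapes:
        hh=cen(c,S,p)[2].reshape(-1,2); cv2.polylines(i,[((hh-[u-h-.5,v-h-.5])*f).astype(np.int32)],True,(255,255,255) if S is POT else (0,255,0))
    cv2.imwrite(name,i)
E
python3 - <<'E'
from look import *
ov('pics/14.png',[(POT,[.4422,.252,0]),(POT,[.6153,.2655,.008]),(STAND,[.6154,.2655,0])],h=50,f=8)
E
```

```text
[0.44305835 0.25202032 0.04775159]
```

View pics/14.png

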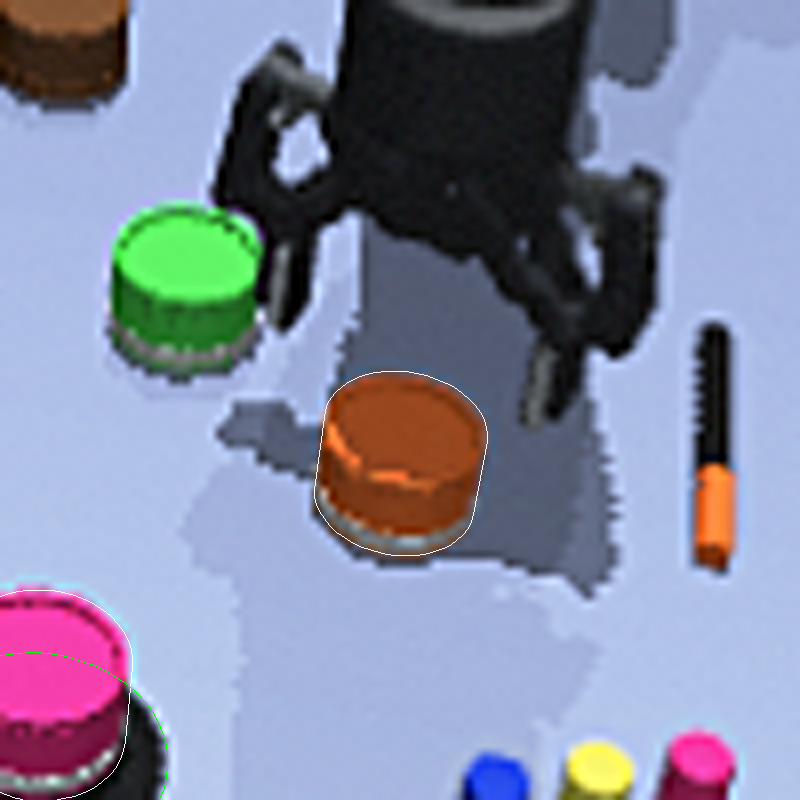

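Request:
move_arm(steps=[1, 0, 0, -2, 0, 0, 0, 1, 0, 0, -2, 0, 0, 0, 1, 0, 0, -0.75, 0, 0, 0, 1, 0, 0, 0, 0, 0, 0, 1, 0, 0, 0, 0, 0, 0, -1, 0, 0, 0, 0, 0, 0, -1, 0, 0, 0, 0, 0, 0, -1, 0, 0, 0, 0, 0, 0])

```text
t: 16.55
eef_pos: [0.4423, 0.2519, 0.0007]
tool_rot: [-0.0, 0.982, 0.19, 0.001]
contact_force: [-1.7, -0.3, 7.7]
gripper_width: 0.648
```

Request:
move_arm(steps=[-1, 0, 0, 0, 0, 0, 0, -1, 0, 0, 0, 0, 0, 0, -1, 0, 0, 0, 0, 0, 0, -1, 0, 0, 2, 0, 0, 0, -1, 0, 0, 4, 0, 0, 0, -1, 0, 0, 5, 0, 0, 0, -1, 0, 0, 0, 0, 0, 0, -1, 0, 0, 0, 0, 0, 0])

```text
t: 17.35
eef_pos: [0.4425, 0.2519, 0.111]
tool_rot: [-0.0, 0.982, 0.19, 0.002]
contact_force: [-1.1, -0.7, -1.7]
gripper_width: 0.645
```

Request:
move_arm(steps=[-1, 4, 0.3, 0, 0, 0, 0, -1, 4, 0.3, 0, 0, 0, 0, -1, 4, 0.3, 0, 0, 0, 0, -1, 4, 0.3, 0, 0, 0, 0, -1, 1.31, 0.15, 0, 0, 0, 0, -1, 0, 0, -2, 0, 0, 0, -1, 0, 0, -2.6, 0, 0, 0, -1, 0, 0, 0, 0, 0, 0])

```text
t: 18.15
eef_pos: [0.611, 0.2629, 0.0579]
tool_rot: [0.002, 0.982, 0.19, -0.005]
contact_force: [-0.1, -0.9, -0.1]
gripper_width: 0.643
```

Request:
move_arm(steps=[-1, 0, 0, 0, 0, 0, 0, -1, 0, 0, 0, 0, 0, 0, -1, 0, 0, 0, 0, 0, 0, -1, 0, 0, 0, 0, 0, 0])

```text
t: 18.55
eef_pos: [0.6153, 0.2654, 0.0648]
tool_rot: [-0.0, 0.982, 0.19, 0.001]
contact_force: [-0.1, -0.2, -1.8]
gripper_width: 0.646
```

```bash
python3 - <<'E'
from look import *
ov('pics/15.png',[(POT,[.6153,.2655,.064]),(POT,[.6153,.2655,.008]),(STAND,[.6154,.2655,0])],h=35,f=10,at=[.6153,.2655,.04])
E
```

```text
[0.61523432 0.26532021 0.06466525]
```

View pics/15.png

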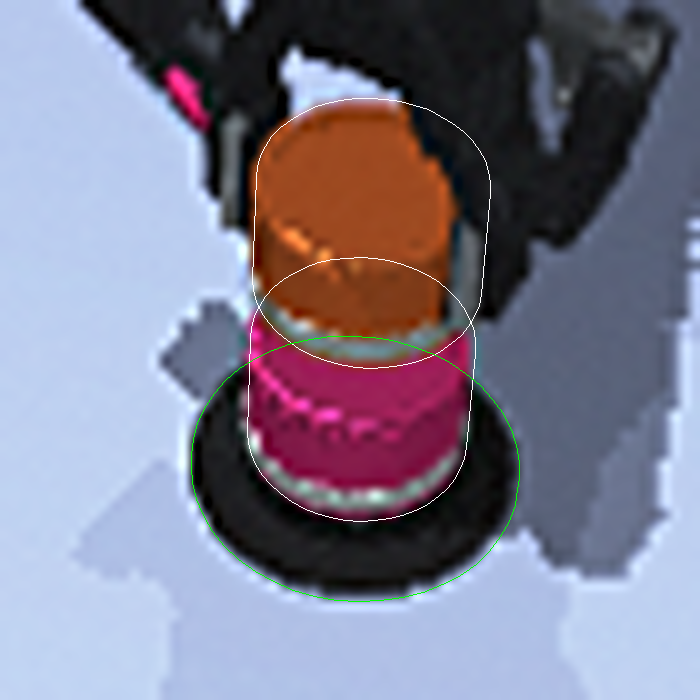

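Request:
move_arm(steps=[-1, 0, 0, -0.7, 0, 0, 0, -1, 0, 0, -0.7, 0, 0, 0, -1, 0, 0, -0.4, 0, 0, 0, -1, 0, 0, -0.2, 0, 0, 0, -1, 0, 0, 0, 0, 0, 0, -1, 0, 0, 0, 0, 0, 0, -1, 0, 0, 0, 0, 0, 0, -1, 0, 0, 0, 0, 0, 0])

```text
t: 19.4
eef_pos: [0.6146, 0.2649, 0.0448]
tool_rot: [0.0, 0.982, 0.19, -0.0]
contact_force: [-5.0, -2.6, 11.9]
gripper_width: 0.648
```

```bash
python3 - <<'E'
from look import *
ov('pics/16.png',[(POT,[.6153,.2655,.044]),(POT,[.6153,.2655,.008])],h=28,f=14,at=[.6153,.2655,.04])
E
```

```text
[0.61461927 0.26493195 0.04482699]
```

View pics/16.png

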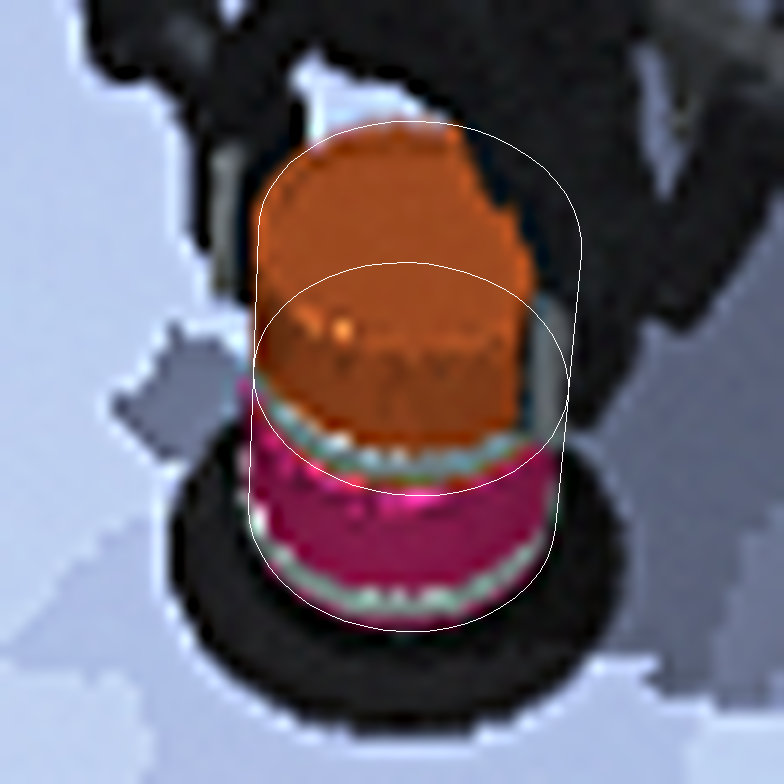

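Request:
move_arm(steps=[-1, 0, 0, 0.1, 0, 0, 0, -1, 0, 0, 0, 0, 0, 0, 0.4, 0, 0, 0, 0, 0, 0, 0.5, 0, 0, 0, 0, 0, 0, 1, 0, 0, 0, 0, 0, 0, 1, 0, 0, 0, 0, 0, 0, 1, 0, 0, 2, 0, 0, 0, 1, 0, 0, 4, 0, 0, 0])

```text
t: 20.25
eef_pos: [0.6125, 0.2638, 0.1019]
tool_rot: [0.001, 0.982, 0.19, -0.003]
contact_force: [2.4, -0.7, -1.1]
gripper_width: 1.0
```

Request:
move_arm(steps=[1, 0, 0, 4, 0, 0, 0, 1, 0, 0, 0, 0, 0, 0])

```text
t: 20.45
eef_pos: [0.6183, 0.2672, 0.1512]
tool_rot: [-0.002, 0.982, 0.19, 0.005]
contact_force: [0.9, 0.3, 0.3]
gripper_width: 0.997
```

```bash
python3 - <<'E'
from look import *
ov('pics/17.png',[(POT,[.6153,.2655,.044]),(POT,[.6153,.2655,.008])],h=28,f=14,at=[.6153,.2655,.04])
E
```

```text
[0.61678923 0.26630654 0.14821889]
```

View pics/17.png

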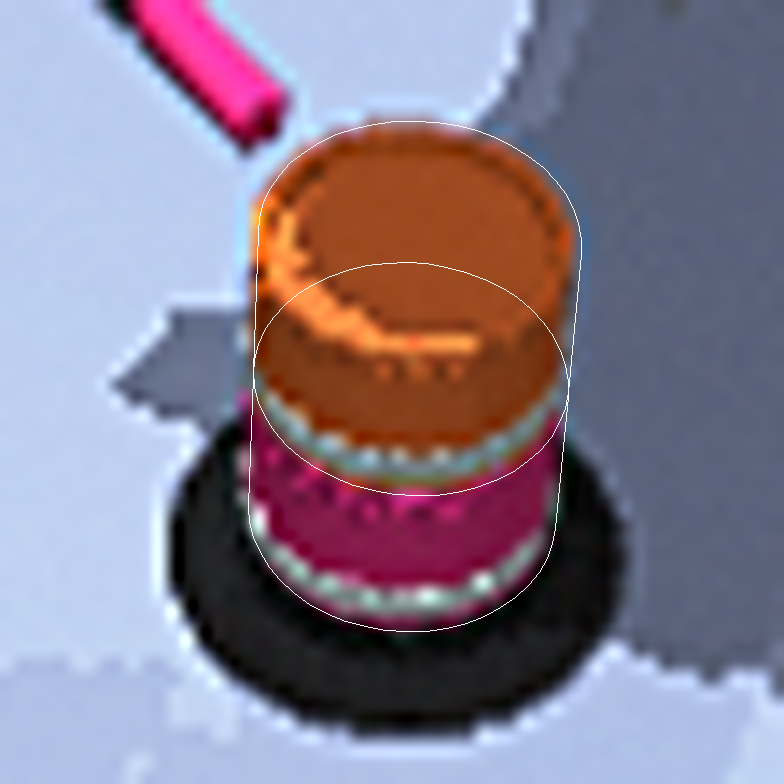

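Request:
move_arm(steps=[1, -1.8, -3.9, 0, 0, 0, 0, 1, -1.8, -3.9, 0, 0, 0, 0, 1, -1.8, -3.9, 0, 0, 0, 0, 1, -1.8, -3.9, 0, 0, 0, 0, 1, -1.8, -3.9, 0, 0, 0, 0, 1, -1.8, -3.9, 0, 0, 0, 0, 1, -1.8, -3.9, 0, 0, 0, 0, 1, -1.8, -3.9, 0, 0, 0, 0])

```text
t: 21.3
eef_pos: [0.4691, -0.0484, 0.1438]
tool_rot: [-0.0, 0.982, 0.19, -0.001]
contact_force: [0.4, -1.3, 1.1]
gripper_width: 0.995
```

Request:
move_arm(steps=[1, -1.8, -3.7, 0, 0, 0, 0, 1, -1.83, -3.8, 0, 0, 0, 0, 1, 0, 0, -3, 0, 0, 0, 1, 0, 0, -3, 0, 0, 0, 1, 0, 0, -3.75, 0, 0, 0, 1, 0, 0, 0, 0, 0, 0, 1, 0, 0, 0, 0, 0, 0, 1, 0, 0, 0, 0, 0, 0])

```text
t: 22.1
eef_pos: [0.4354, -0.1219, 0.0484]
tool_rot: [0.0, 0.982, 0.19, 0.001]
contact_force: [0.3, 0.7, 1.2]
gripper_width: 0.998
```

```bash
python3 - <<'E'
from look import *
ov('pics/18.png',[(POT,[.435,-.1215,0])],h=45,f=8)
E
```

```text
[ 0.43567045 -0.12203521  0.04868049]
```

View pics/18.png

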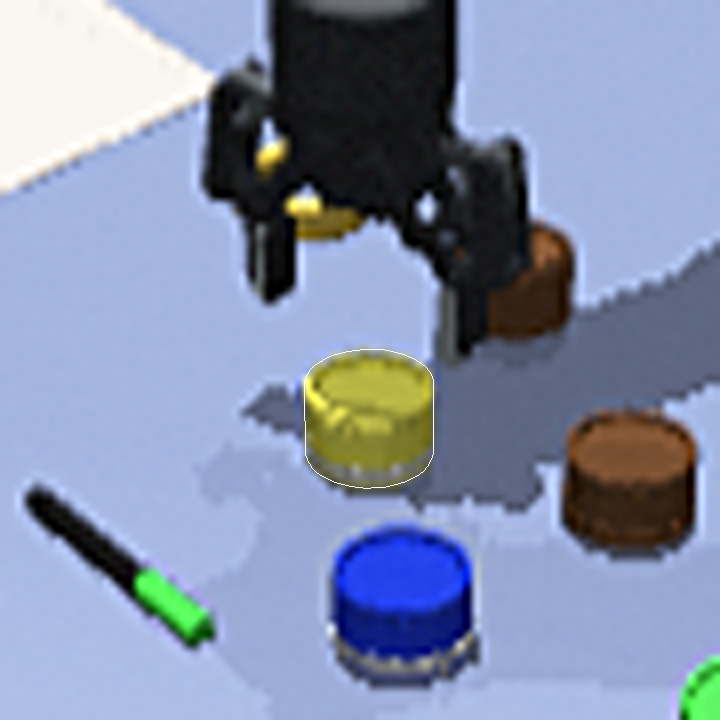

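Request:
move_arm(steps=[1, 0, 0, -2, 0, 0, 0, 1, 0, 0, -2, 0, 0, 0, 1, 0, 0, -0.75, 0, 0, 0, 1, 0, 0, 0, 0, 0, 0, 1, 0, 0, 0, 0, 0, 0, -1, 0, 0, 0, 0, 0, 0, -1, 0, 0, 0, 0, 0, 0, -1, 0, 0, 0, 0, 0, 0])

```text
t: 22.95
eef_pos: [0.4349, -0.1219, 0.0006]
tool_rot: [0.0, 0.982, 0.19, 0.0]
contact_force: [-1.6, -0.1, 8.5]
gripper_width: 0.647
```

Request:
move_arm(steps=[-1, 0, 0, 0, 0, 0, 0, -1, 0, 0, 0, 0, 0, 0, -1, 0, 0, 0, 0, 0, 0, -1, 0, 0, 3, 0, 0, 0, -1, 0, 0, 4, 0, 0, 0, -1, 0, 0, 4, 0, 0, 0, -1, 0, 0, 4, 0, 0, 0, -1, 0, 0, 0, 0, 0, 0])

```text
t: 23.75
eef_pos: [0.4379, -0.1226, 0.1548]
tool_rot: [0.002, 0.982, 0.19, 0.005]
contact_force: [1.4, -0.8, -1.8]
gripper_width: 0.648
```

Request:
move_arm(steps=[-1, 1.8, 3.9, 0, 0, 0, 0, -1, 1.8, 3.9, 0, 0, 0, 0, -1, 1.8, 3.9, 0, 0, 0, 0, -1, 1.8, 3.9, 0, 0, 0, 0, -1, 1.8, 3.9, 0, 0, 0, 0, -1, 1.8, 3.9, 0, 0, 0, 0, -1, 1.8, 3.9, 0, 0, 0, 0, -1, 1.8, 3.9, 0, 0, 0, 0])

```text
t: 24.55
eef_pos: [0.5784, 0.1913, 0.1487]
tool_rot: [0.0, 0.982, 0.19, -0.001]
contact_force: [0.9, -0.3, -0.9]
gripper_width: 0.646
```

Request:
move_arm(steps=[-1, 1.8, 3.8, 0, 0, 0, 0, -1, 1.83, 3.7, 0, 0, 0, 0, -1, 0, 0, 0, 0, 0, 0, -1, 0, 0, -2, 0, 0, 0, -1, 0, 0, -2.5, 0, 0, 0, -1, 0, 0, 0, 0, 0, 0, -1, 0, 0, 0, 0, 0, 0, -1, 0, 0, 0, 0, 0, 0])

```text
t: 25.35
eef_pos: [0.6154, 0.2652, 0.1059]
tool_rot: [-0.0, 0.982, 0.19, 0.001]
contact_force: [-0.1, 0.3, -0.4]
gripper_width: 0.647
```

```bash
python3 - <<'E'
from look import *
ov('pics/19.png',[(POT,[.6153,.2655,.105]),(POT,[.6153,.2655,.044])],h=28,f=14,at=[.6153,.2655,.07])
E
```

```text
[0.6155733  0.2653684  0.10610213]
```

View pics/19.png

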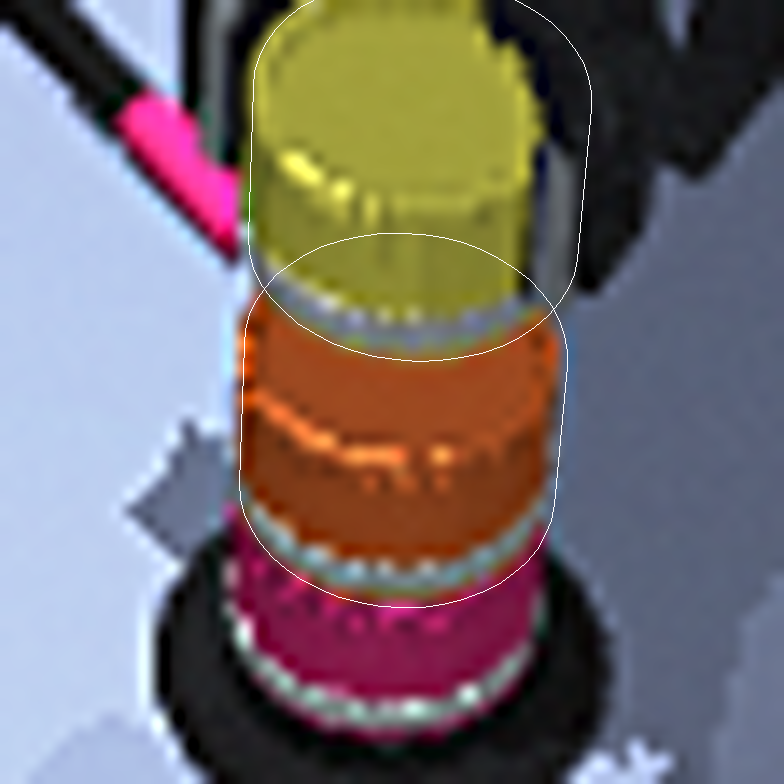

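Request:
move_arm(steps=[-1, 0, 0, -0.8, 0, 0, 0, -1, 0, 0, -0.8, 0, 0, 0, -1, 0, 0, -0.5, 0, 0, 0, -1, 0, 0, -0.3, 0, 0, 0, -1, 0, 0, 0, 0, 0, 0, -1, 0, 0, 0, 0, 0, 0, -1, 0, 0, 0, 0, 0, 0, -1, 0, 0, 0, 0, 0, 0])

```text
t: 26.2
eef_pos: [0.6148, 0.265, 0.0808]
tool_rot: [0.0, 0.982, 0.19, -0.0]
contact_force: [-1.6, -0.4, 2.7]
gripper_width: 0.645
```

```bash
python3 - <<'E'
from look import *
ov('pics/20.png',[(POT,[.6153,.2655,.08]),(POT,[.6153,.2655,.044])],h=28,f=14,at=[.6153,.2655,.07])
E
```

```text
[0.61477943 0.26501248 0.08082354]
```

View pics/20.png

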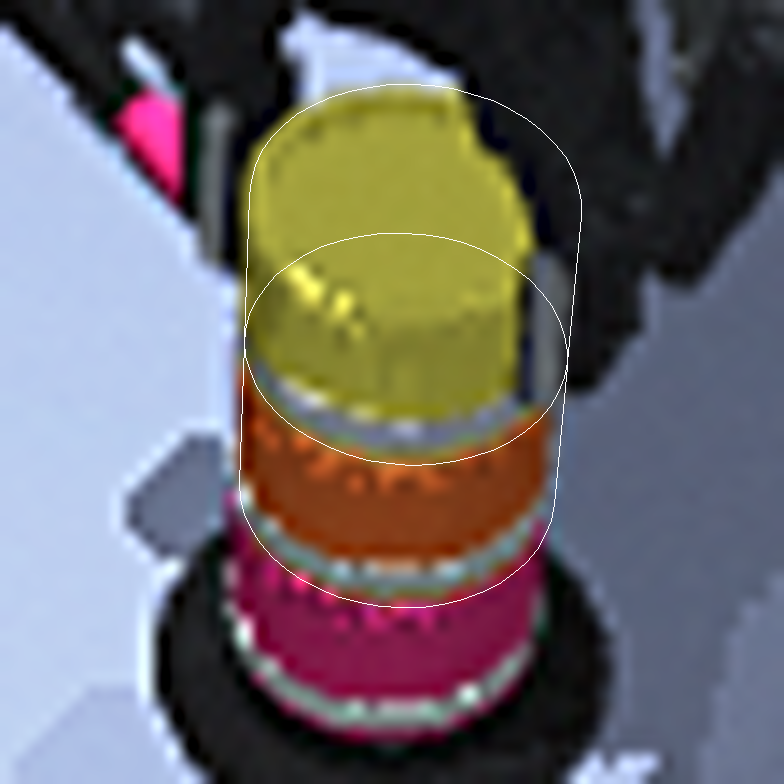

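Touching softly and centred; release.

Request:
move_arm(steps=[-1, 0, 0, 0, 0, 0, 0, 0.4, 0, 0, 0, 0, 0, 0, 0.5, 0, 0, 0, 0, 0, 0, 1, 0, 0, 0, 0, 0, 0, 1, 0, 0, 0, 0, 0, 0, 1, 0, 0, 1, 0, 0, 0, 1, 0, 0, 3, 0, 0, 0, 1, 0, 0, 4, 0, 0, 0])

```text
t: 27.05
eef_pos: [0.6136, 0.2645, 0.1603]
tool_rot: [0.0, 0.982, 0.19, -0.002]
contact_force: [1.2, 0.7, 1.1]
gripper_width: 0.999
```

Request:
move_arm(steps=[1, 0, 0, 1, 0, 0, 0, 1, 0, 0, 0, 0, 0, 0])

```text
t: 27.25
eef_pos: [0.6163, 0.2659, 0.1739]
tool_rot: [-0.001, 0.982, 0.19, 0.003]
contact_force: [-0.9, 0.5, -0.4]
gripper_width: 0.996
```

```bash
python3 - <<'E'
from look import *
ov('pics/21.png',[(POT,[.6153,.2655,.08]),(POT,[.6153,.2655,.044])],h=28,f=14,at=[.6153,.2655,.07])
E
```

```text
[0.61515295 0.26522607 0.17163173]
```

View pics/21.png

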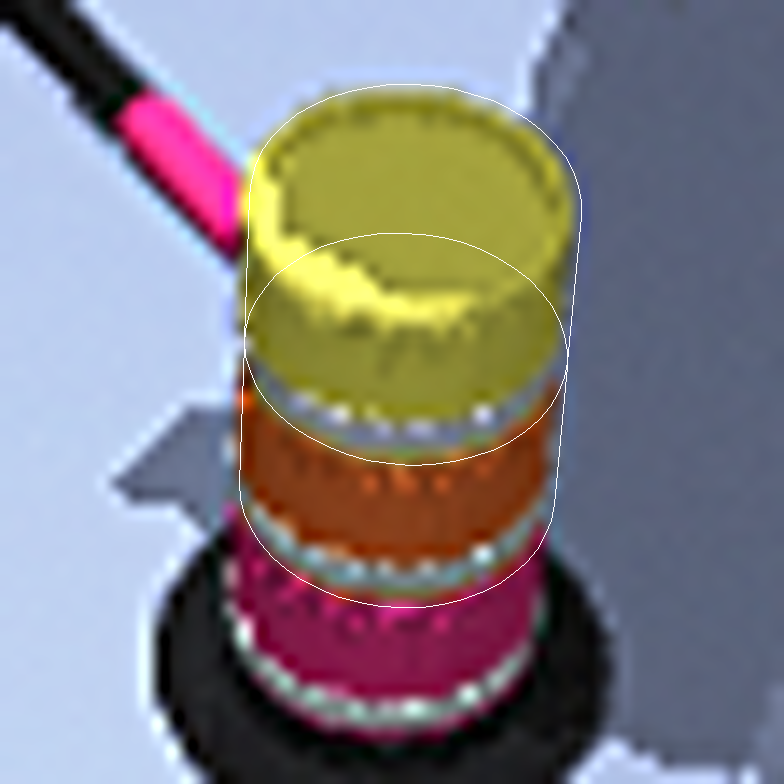

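Request:
move_arm(steps=[1, -3.5, -2.6, 0, 0, 0, 0, 1, -3.5, -2.6, 0, 0, 0, 0, 1, -3.5, -2.6, 0, 0, 0, 0, 1, -3.5, -2.6, 0, 0, 0, 0, 1, -3.53, -2.45, 0, 0, 0, 0, 1, 0, 0, -4, 0, 0, 0, 1, 0, 0, -4, 0, 0, 0, 1, 0, 0, -4.35, 0, 0, 0])

```text
t: 28.1
eef_pos: [0.4389, 0.1359, 0.0458]
tool_rot: [-0.0, 0.982, 0.189, 0.0]
contact_force: [1.3, -0.5, -0.4]
gripper_width: 1.0
```

Request:
move_arm(steps=[1, 0, 0, 0, 0, 0, 0, 1, 0, 0, 0, 0, 0, 0, 1, 0, 0, 0, 0, 0, 0])

```text
t: 28.4
eef_pos: [0.4405, 0.1371, 0.0486]
tool_rot: [-0.0, 0.982, 0.19, 0.001]
contact_force: [0.2, 0.3, 0.2]
gripper_width: 0.998
```

```bash
python3 - <<'E'
from look import *
ov('pics/22.png',[(POT,[.44,.137,0])],h=45,f=8)
E
```

```text
[0.44079941 0.13714212 0.04895059]
```

View pics/22.png

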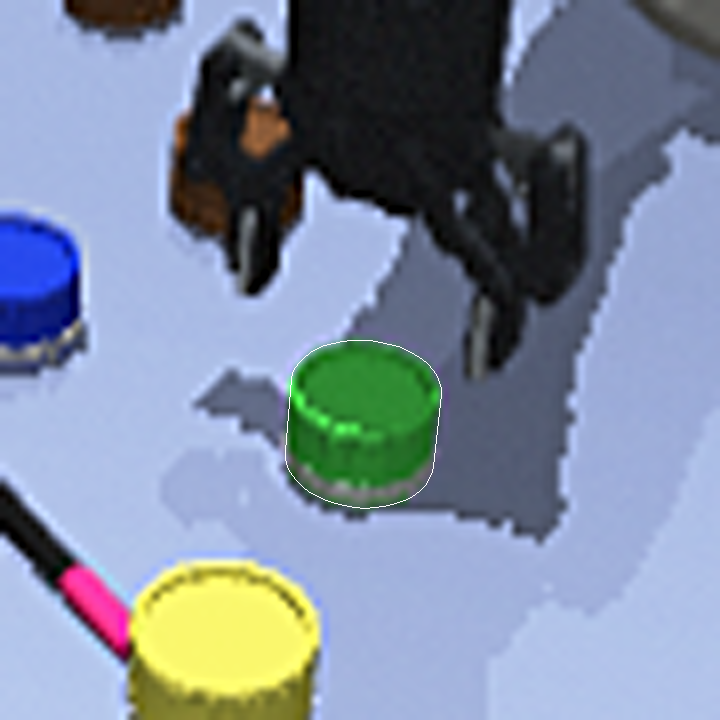

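Good. Grasp green, lift 12 cm.

Request:
move_arm(steps=[1, 0, 0, -2, 0, 0, 0, 1, 0, 0, -2, 0, 0, 0, 1, 0, 0, -0.75, 0, 0, 0, 1, 0, 0, 0, 0, 0, 0, 1, 0, 0, 0, 0, 0, 0, -1, 0, 0, 0, 0, 0, 0, -1, 0, 0, 0, 0, 0, 0, -1, 0, 0, 0, 0, 0, 0])

```text
t: 29.25
eef_pos: [0.4401, 0.1368, 0.0006]
tool_rot: [-0.0, 0.982, 0.19, 0.001]
contact_force: [-1.4, -0.1, 8.0]
gripper_width: 0.645
```

Request:
move_arm(steps=[-1, 0, 0, 0, 0, 0, 0, -1, 0, 0, 0, 0, 0, 0, -1, 0, 0, 0, 0, 0, 0, -1, 0, 0, 3, 0, 0, 0, -1, 0, 0, 4, 0, 0, 0, -1, 0, 0, 4, 0, 0, 0, -1, 0, 0, 0, 0, 0, 0, -1, 0, 0, 0, 0, 0, 0])

```text
t: 30.05
eef_pos: [0.4401, 0.1365, 0.1106]
tool_rot: [0.0, 0.982, 0.189, 0.001]
contact_force: [0.1, 0.2, -1.2]
gripper_width: 0.646
```

Request:
move_arm(steps=[-1, 3.6, -2.2, 0, 0, 0, 0, -1, 3.6, -2.2, 0, 0, 0, 0, -1, 3.6, -2.2, 0, 0, 0, 0, -1, 3.6, -2.2, 0, 0, 0, 0, -1, 3.6, -2.1, 0, 0, 0, 0, -1, 3.6, -2.1, 0, 0, 0, 0, -1, 0, 0, -4, 0, 0, 0, -1, 0, 0, -4, 0, 0, 0])

```text
t: 30.85
eef_pos: [0.6563, 0.0051, 0.0274]
tool_rot: [0.0, 0.982, 0.189, 0.0]
contact_force: [-0.9, 0.0, -1.1]
gripper_width: 0.645
```

Request:
move_arm(steps=[-1, 0, 0, 0, 0, 0, 0, -1, 0, 0, 0, 0, 0, 0, -1, 0, 0, 0, 0, 0, 0, -1, 0, 0, 0, 0, 0, 0])

```text
t: 31.25
eef_pos: [0.657, 0.0069, 0.0319]
tool_rot: [0.0, 0.982, 0.19, 0.002]
contact_force: [0.4, -0.4, -0.1]
gripper_width: 0.651
```

```bash
python3 - <<'E'
from look import *
ov('pics/23.png',[(POT,[.656,.0068,.03]),(STAND,[.656,.0068,0])],h=28,f=14,at=[.656,.0068,.02])
E
```

```text
[0.65680047 0.0068456  0.03182174]
```

View pics/23.png

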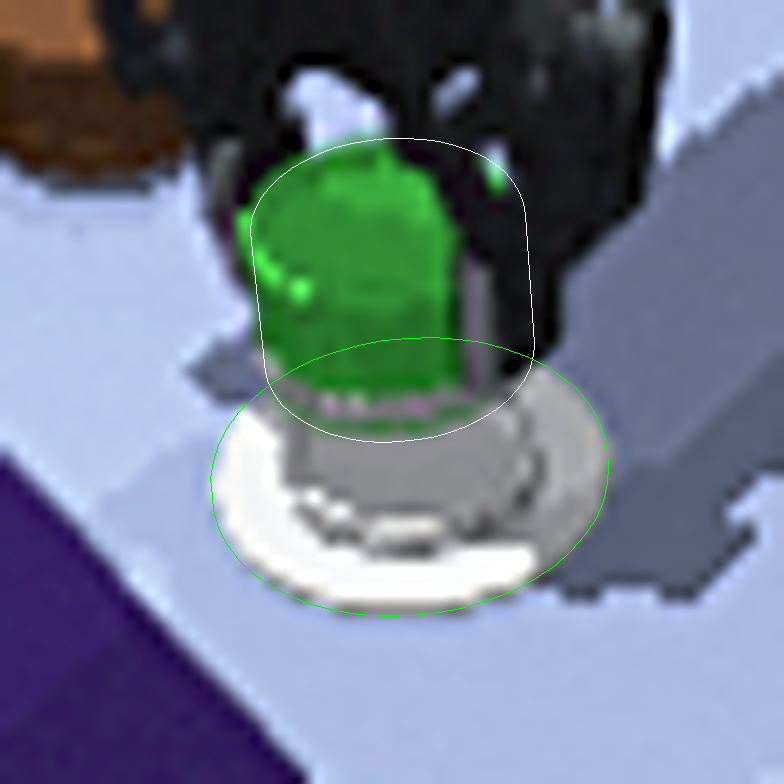

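Request:
move_arm(steps=[-1, -0.1, 0.1, -0.7, 0, 0, 0, -1, 0, 0, -0.7, 0, 0, 0, -1, 0, 0, -0.5, 0, 0, 0, -1, 0, 0, -0.35, 0, 0, 0, -1, 0, 0, 0, 0, 0, 0, -1, 0, 0, 0, 0, 0, 0, -1, 0, 0, 0, 0, 0, 0, -1, 0, 0, 0, 0, 0, 0])

```text
t: 32.1
eef_pos: [0.654, 0.0076, 0.0087]
tool_rot: [0.0, 0.982, 0.19, -0.001]
contact_force: [-8.2, -0.8, 15.0]
gripper_width: 0.647
```

```bash
python3 - <<'E'
from look import *
ov('pics/24.png',[(POT,[.656,.0068,.008]),(STAND,[.656,.0068,0])],h=28,f=14,at=[.656,.0068,.02])
E
```

```text
[0.65399286 0.00758214 0.00872399]
```

View pics/24.png

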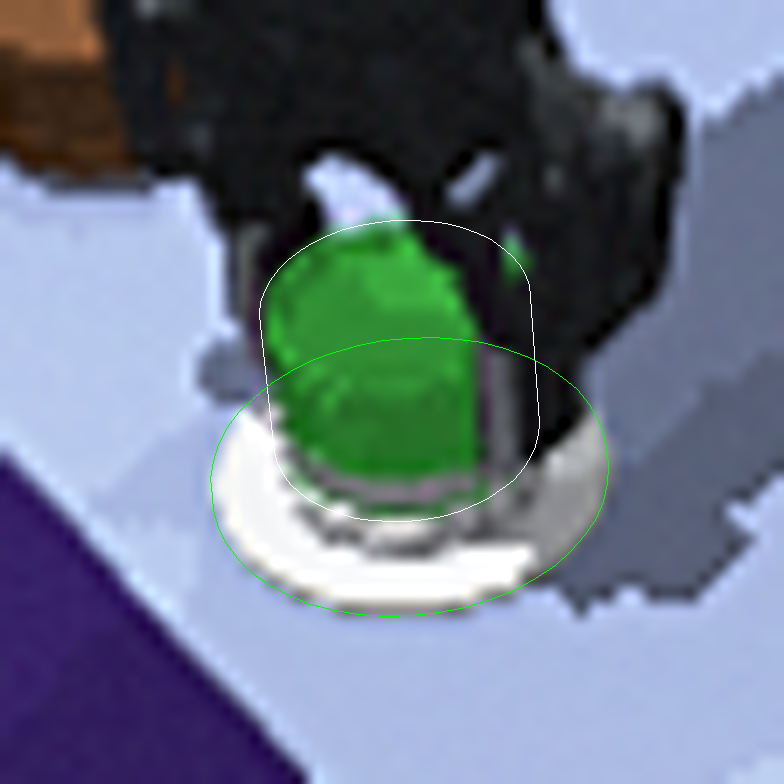

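Request:
move_arm(steps=[-1, 0.05, -0.05, 0.1, 0, 0, 0, -1, 0, 0, 0, 0, 0, 0, 0.4, 0, 0, 0, 0, 0, 0, 0.5, 0, 0, 0, 0, 0, 0, 1, 0, 0, 0, 0, 0, 0, 1, 0, 0, 0, 0, 0, 0, 1, 0, 0, 2, 0, 0, 0, 1, 0, 0, 4, 0, 0, 0])

```text
t: 32.95
eef_pos: [0.6523, 0.0068, 0.0654]
tool_rot: [-0.0, 0.982, 0.19, -0.003]
contact_force: [0.6, 0.4, 1.1]
gripper_width: 0.995
```

Request:
move_arm(steps=[1, 0, 0, 4, 0, 0, 0, 1, 0, 0, 0, 0, 0, 0, 1, 0, 0, 0, 0, 0, 0])

```text
t: 33.25
eef_pos: [0.6557, 0.007, 0.1092]
tool_rot: [0.0, 0.982, 0.19, 0.001]
contact_force: [-1.0, 0.7, -0.7]
gripper_width: 1.0
```

```bash
python3 - <<'E'
from look import *
ov('pics/25.png',[(POT,[.656,.0068,.008]),(STAND,[.656,.0068,0])],h=28,f=14,at=[.656,.0068,.02])
print(find('scene','pot_green',POT,z=.008),find('scene','stand_white',STAND))
E
```

```text
[0.65462981 0.00689495 0.10780552]
[(0.77, array([0.6545, 0.0046]), array([210.2, 215.4]), 347, 361, array([ 56., 151.,  61.]))] [(0.72, array([0.661 , 0.0218]), array([211.9, 227. ]), 226, 462, array([197.5, 199.5, 200.5]))]
```

View pics/25.png

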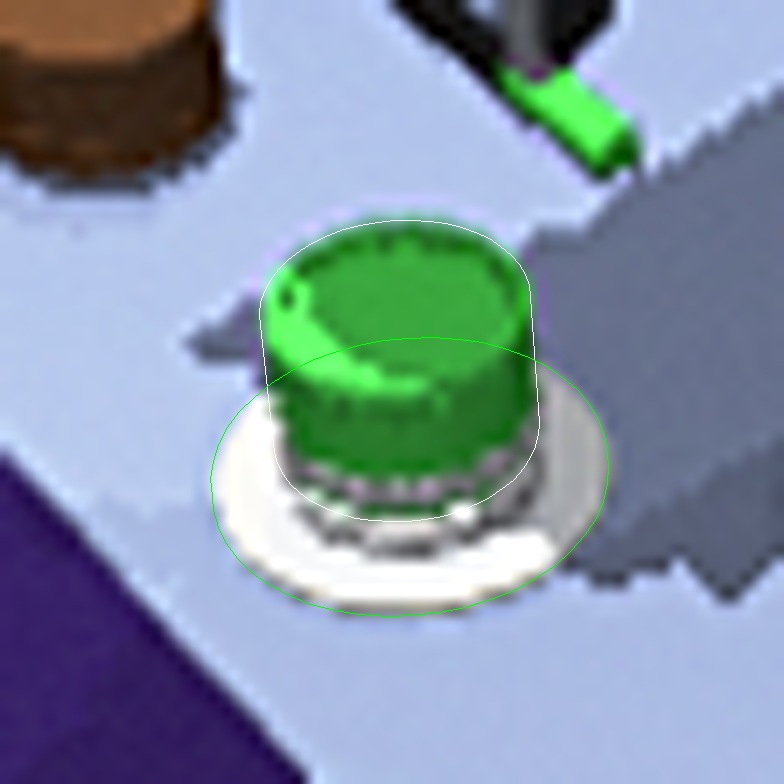

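Request:
move_arm(steps=[1, -4, -0.4, 0, 0, 0, 0, 1, -4, -0.4, 0, 0, 0, 0, 1, -4, -0.4, 0, 0, 0, 0, 1, -3.55, -0.25, 0, 0, 0, 0, 1, 0, 0, -3, 0, 0, 0, 1, 0, 0, -3.1, 0, 0, 0, 1, 0, 0, 0, 0, 0, 0, 1, 0, 0, 0, 0, 0, 0])

```text
t: 34.2
eef_pos: [0.4987, -0.0073, 0.0466]
tool_rot: [-0.0, 0.982, 0.19, -0.001]
contact_force: [-0.2, 0.1, 0.5]
gripper_width: 1.005
```

```bash
python3 - <<'E'
from look import *
ov('pics/26.png',[(POT,[.5,-.007,0])],h=45,f=8)
E
```

```text
[ 0.49976057 -0.00719166  0.04747584]
```

View pics/26.png

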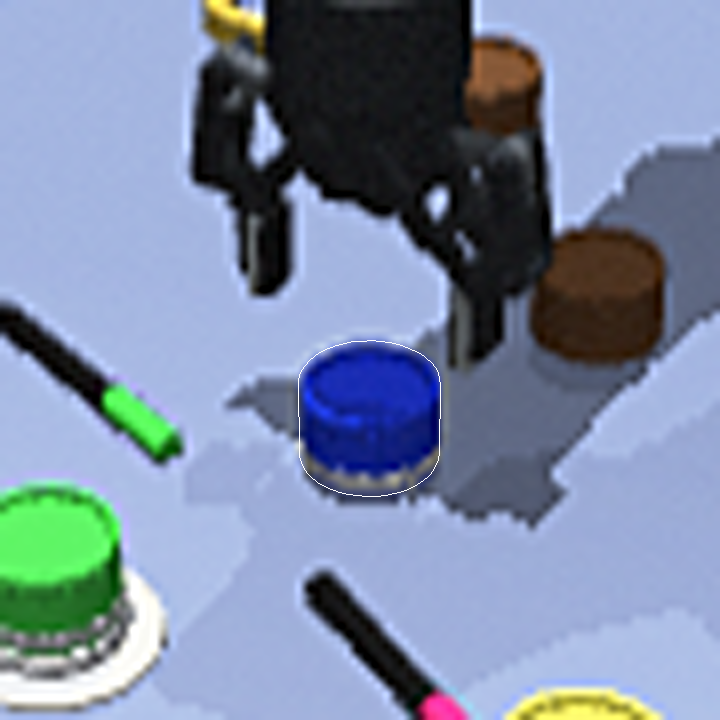

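Request:
move_arm(steps=[1, 0, 0, -2, 0, 0, 0, 1, 0, 0, -2, 0, 0, 0, 1, 0, 0, -0.75, 0, 0, 0, 1, 0, 0, 0, 0, 0, 0, 1, 0, 0, 0, 0, 0, 0, -1, 0, 0, 0, 0, 0, 0, -1, 0, 0, 0, 0, 0, 0, -1, 0, 0, 0, 0, 0, 0])

```text
t: 35.05
eef_pos: [0.5001, -0.0073, 0.0007]
tool_rot: [0.0, 0.982, 0.19, 0.001]
contact_force: [-1.4, -0.2, 7.4]
gripper_width: 0.644
```

Request:
move_arm(steps=[-1, 0, 0, 0, 0, 0, 0, -1, 0, 0, 0, 0, 0, 0, -1, 0, 0, 0, 0, 0, 0, -1, 0, 0, 3, 0, 0, 0, -1, 0, 0, 4, 0, 0, 0, -1, 0, 0, 4, 0, 0, 0, -1, 0, 0, 0, 0, 0, 0, -1, 0, 0, 0, 0, 0, 0])

```text
t: 35.85
eef_pos: [0.5, -0.0076, 0.1106]
tool_rot: [0.0, 0.982, 0.19, 0.001]
contact_force: [-0.4, -0.4, -1.7]
gripper_width: 0.647
```

Request:
move_arm(steps=[-1, 4, 0.4, 0, 0, 0, 0, -1, 4, 0.4, 0, 0, 0, 0, -1, 4, 0.3, 0, 0, 0, 0, -1, 3.55, 0.3, 0, 0, 0, 0, -1, 0, 0, -2, 0, 0, 0, -1, 0, 0, -2.6, 0, 0, 0, -1, 0, 0, 0, 0, 0, 0, -1, 0, 0, 0, 0, 0, 0])

```text
t: 36.65
eef_pos: [0.6536, 0.0065, 0.0622]
tool_rot: [-0.0, 0.982, 0.19, -0.002]
contact_force: [-0.5, 0.2, -0.6]
gripper_width: 0.647
```

Request:
move_arm(steps=[-1, 0, 0, 0, 0, 0, 0, -1, 0, 0, 0, 0, 0, 0, -1, 0, 0, 0, 0, 0, 0])

```text
t: 36.95
eef_pos: [0.6556, 0.0066, 0.0648]
tool_rot: [0.0, 0.982, 0.19, 0.001]
contact_force: [0.3, -0.2, -1.5]
gripper_width: 0.645
```

```bash
python3 - <<'E'
from look import *
ov('pics/27.png',[(POT,[.6555,.007,.064]),(POT,[.6555,.007,.008])],h=28,f=14,at=[.656,.0068,.04])
E
```

```text
[0.65547378 0.00657414 0.06465959]
```

View pics/27.png

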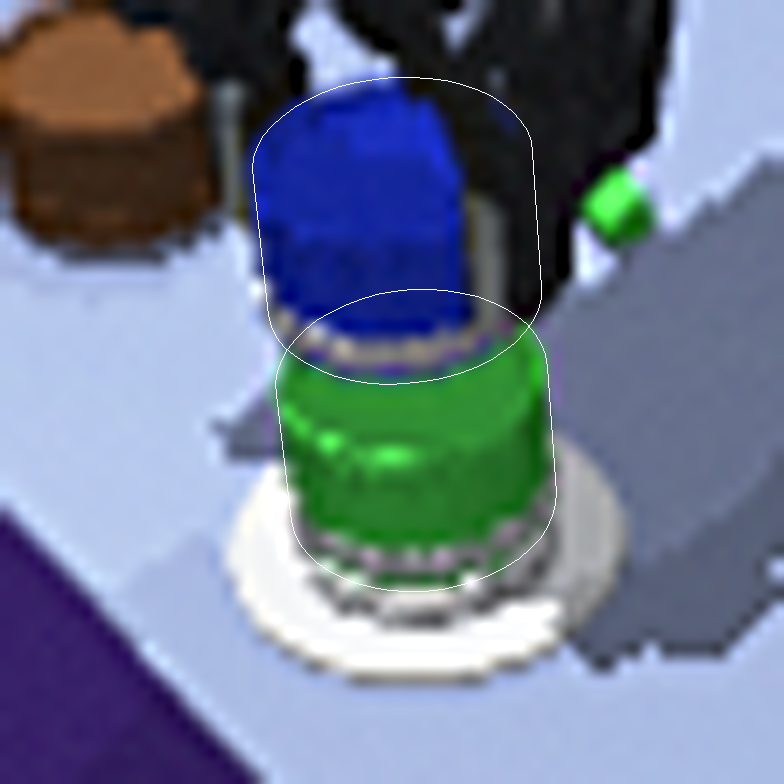

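Request:
move_arm(steps=[-1, -0.05, 0.05, -0.7, 0, 0, 0, -1, 0, 0, -0.6, 0, 0, 0, -1, 0, 0, -0.4, 0, 0, 0, -1, 0, 0, -0.2, 0, 0, 0, -1, 0, 0, 0, 0, 0, 0, -1, 0, 0, 0, 0, 0, 0, -1, 0, 0, 0, 0, 0, 0, -1, 0, 0, 0, 0, 0, 0])

```text
t: 37.8
eef_pos: [0.6545, 0.0071, 0.0448]
tool_rot: [-0.0, 0.982, 0.19, -0.0]
contact_force: [-2.2, -0.4, 3.3]
gripper_width: 0.642
```

```bash
python3 - <<'E'
from look import *
ov('pics/28.png',[(POT,[.6555,.007,.044]),(POT,[.6555,.007,.008])],h=28,f=14,at=[.656,.0068,.04])
E
```

```text
[0.65446013 0.00717634 0.04484161]
```

View pics/28.png

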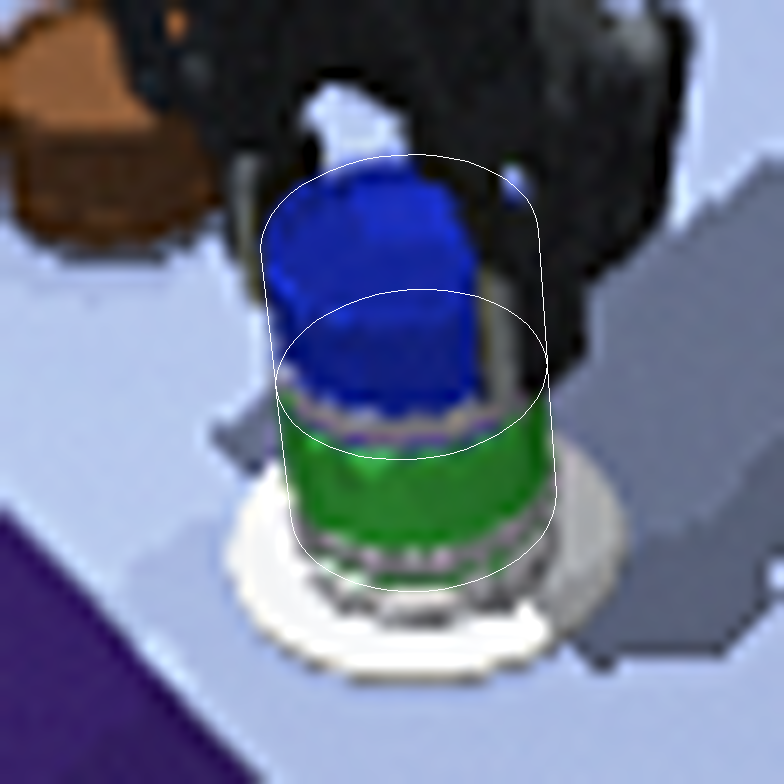

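Request:
move_arm(steps=[-1, 0, 0, 0, 0, 0, 0, 0.4, 0, 0, 0, 0, 0, 0, 0.5, 0, 0, 0, 0, 0, 0, 1, 0, 0, 0, 0, 0, 0, 1, 0, 0, 0, 0, 0, 0, 1, 0, 0, 1, 0, 0, 0, 1, 0, 0, 3, 0, 0, 0, 1, 0, 0, 4, 0, 0, 0])

```text
t: 38.65
eef_pos: [0.6531, 0.0069, 0.1243]
tool_rot: [-0.0, 0.982, 0.19, -0.002]
contact_force: [0.3, 0.8, 0.1]
gripper_width: 0.996
```

Request:
move_arm(steps=[1, 0, 0, 4, 0, 0, 0, 1, -4, 0, 2, 0, 0, 0, 1, -4, 0, 0, 0, 0, 0, 1, -4, 0, 0, 0, 0, 0, 1, -4, 0, 0, 0, 0, 0, 1, 0, 0, 0, 0, 0, 0, 1, 0, 0, 0, 0, 0, 0, 1, 0, 0, 0, 0, 0, 0])

```text
t: 39.45
eef_pos: [0.4959, 0.0072, 0.1856]
tool_rot: [0.0, 0.982, 0.19, 0.001]
contact_force: [0.2, 0.3, 0.4]
gripper_width: 1.002
```

```bash
python3 - <<'E'
from look import *
ov('pics/29.png',[(POT,[.6555,.007,.044]),(POT,[.6555,.007,.008])],h=25,f=15,at=[.656,.0068,.04])
ov('pics/30.png',[(POT,[.6153,.2655,.08]),(POT,[.6153,.2655,.044]),(POT,[.6153,.2655,.008])],h=25,f=15,at=[.6153,.2655,.06])
a,b=cv2.imread('pics/29.png'),cv2.imread('pics/30.png'); cv2.imwrite('pics/31.png',cv2.resize(np.hstack([a,b]),None,fx=.533,fy=.533))
c=cam('scene');cv2.imwrite('pics/32.png',c['pixels'][:,:,::-1]);c=cam('top');cv2.imwrite('pics/33.png',c['pixels'][:,:,::-1])
for n in('scene','top'):
  print(n,find(n,'rinse_cup',CUP,k=1),[models.silhouettes(n,q)[0]['box'] for q in('drink_bottle','marker_rack')])
E
```

```text
[0.4959576  0.00726911 0.18527582]
[0.49582358 0.00724265 0.18502611]
scene [(0.81, array([ 0.6072, -0.2779]), array([180.6, 163.2]), 569, 569, array([39., 56., 74.]))] [[158.6, 122.8, 24.3, 57.8], [345.5, 308.5, 61.3, 77.7]]
top [(0.95, array([ 0.6097, -0.2697]), array([348.6, 157.8]), 577, 589, array([40., 57., 77.]))] [[429.9, 162.3, 49.4, 39.7], [99.8, 156.3, 52.5, 44.3]]
```

View pics/31.png

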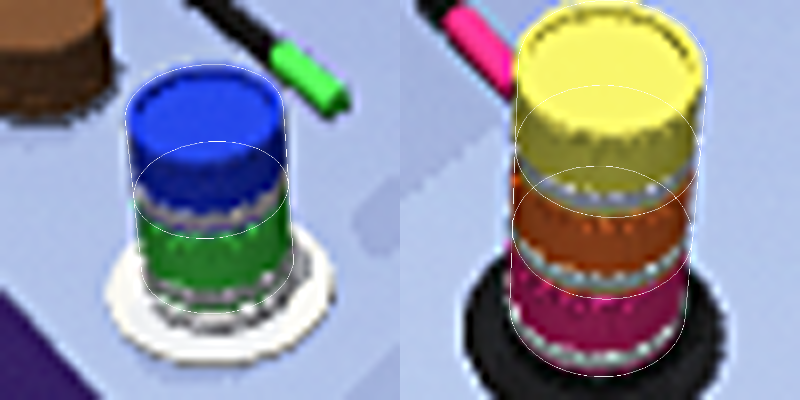

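View pics/32.png

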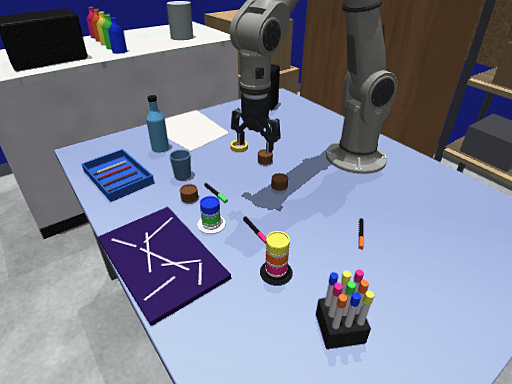

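View pics/33.png

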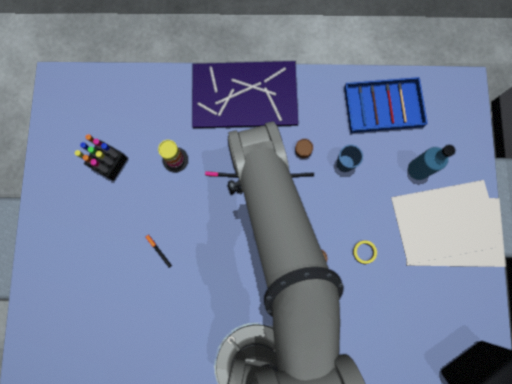

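Both stacks match their predicted seated outlines (blue/green near (210,212), yellow/orange/pink near (277,257)), and the bystanders are where they were. The gripper is clear of everything, so I'm handing in.

```bash
python3 -c "
from station import order; print(order.hand_in())"
```

```text
the job is handed in; nothing more can be done
None
```

Both stacks are built and the job is handed in at about 40 s of the 144 s allowed; no verdict was reported. The black stand holds pink, orange and yellow from the bottom up, and the white stand holds green with blue on top.

- **Final check:** in the scene camera, all five pots match their predicted seated outlines to within about 1–2 mm and stand upright. The top view shows the black stack only at an angle and the arm hides the white one, so it could not confirm either.
- **Bystanders:** the rinse cup, bottle and marker rack appear where they started. The rinse cup's refit differs by about 7 mm in the scene view but under 1 mm in the top view, so I put it down to measurement noise. I never moved near any of the three.
- **First grasp missed:** the first attempt on pink closed above the pot without disturbing it. In the images the fingertips stood about 33 mm farther back along the tool than documented. I worked with the measured offset from then on, and all later grasps held.
- **Contact forces:** placing orange and green pressed with 12–15 N as they seated. I eased off before releasing, and the other placements were softer.

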